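# Rack the cured test plates and fold the dust cover over them

## Task

Take every test plate off the curing tray - each must first be slid forward from under the tray's hold-down lip - and stack them flat, one on top of the other, on the sloping shelf of the drying stand, centred across it, lengthwise along the slope, each with its low end touching the backstop. When all are stacked, fold the stand's stiff cover down from upright until it is level over the stack, and leave it there. Do not disturb the beaker, the vial or the roll of tape.

Things in the scene. Friction and masses are not known exactly. Their poses are not given: they have to be found in the camera images.
- tray: fixed curing tray: bed 160 (x) x 350 (y) mm, 6 mm thick; origin centre of underside, x away from the robot. A lip overhangs the bed's far side at x = 40 to 80, underside 20 and top 25 mm above the worktop (4 mm over the plates), end posts at y = +-171; front open. Plates lie in lanes at y = -135, -45, 45, 135, centres at x about 18: slid 40 mm towards -x they clear the lip, still on the bed
- stand: fixed drying stand: base 170 (x) x 120 (y) mm, origin at the centre of its underside; its x points away from the robot, towards the high end of the shelf and the cover's hinge, which two posts carry (at x = +67 to +87 mm, y = +-64 to 72 mm, 139 mm high)
- shelf: the stand's fixed sheet shelf, tilted 18 deg, low end towards the robot. Origin on its surface at mid width, at the foot, where it meets the backstop, 30 mm above the worktop; x up the slope, y across, z square out. Surface x 0 to 130, y +-60 mm; backstop a wall square to it, face at x = 0, 55 mm high. A stacked plate's origin: x = 50, y = 0, z = 0, 10, 20.. mm
- cover (a joint): angle of the stand's white folding cover (rad): 0 = level over the shelf, 1.57 = upright, more leans away from the robot; range -0.45 to 1.9, starts at 1.35 to 1.7. The hinge is stiff: the cover stays where it is left and takes 2 to 5 N at its free edge to move
- cover_hinge (a point): middle of the cover's hinge line (along the stand's y), 135 mm above the worktop at the stand's x = +75 mm. The cover is a flat panel 150 mm long from here, 116 mm wide, 5 mm thick, centred on the hinge line
- cover_edge (a point): middle of the cover's free edge, 150 mm from the hinge
- plate0: aluminium test plate, 100 long (its x) x 36 wide (its y) x 10 mm thick, about 0.09 kg, grey film on top; origin at the centre of its underside, z up; all plates are alike. It starts lying on the tray's bed with its far end under the lip, its length pointing away from the robot. None if absent (three or four are there)
- plate1: aluminium test plate, 100 long (its x) x 36 wide (its y) x 10 mm thick, about 0.09 kg, grey film on top; origin at the centre of its underside, z up; all plates are alike. It starts lying on the tray's bed with its far end under the lip, its length pointing away from the robot. None if absent (three or four are there)
- plate2: aluminium test plate, 100 long (its x) x 36 wide (its y) x 10 mm thick, about 0.09 kg, grey film on top; origin at the centre of its underside, z up; all plates are alike. It starts lying on the tray's bed with its far end under the lip, its length pointing away from the robot. None if absent (three or four are there)
- plate3: aluminium test plate, 100 long (its x) x 36 wide (its y) x 10 mm thick, about 0.09 kg, grey film on top; origin at the centre of its underside, z up; all plates are alike. It starts lying on the tray's bed with its far end under the lip, its length pointing away from the robot. None if absent (three or four are there)
- beaker: small glass beaker, 43 mm across, 56 mm high, a bystander; origin at the centre of its underside
- vial: capped vial, 28 mm across, 56 mm high, a bystander; origin at the centre of its underside
- tape: roll of brown tape lying flat, 94 mm across, 19 mm high, a bystander; origin at the centre of its underside

How it is judged (in metres and radians):
On the way:
1. all plates that are there lie stacked on the sloping shelf against its backstop while the cover is still up (x of plate0 in the frame of shelf between 0.045 and 0.055 m and y of plate0 in the frame of shelf between -0.015 and 0.015 m and z of plate0 in the frame of shelf between -0.004 and 0.046 m and angle between the x axis of each of plate0, plate1, plate2, plate3 and the x axis of shelf, either way round below 0.14 rad and angle between the z axis of each of plate0, plate1, plate2, plate3 and the z axis of shelf, either way round below 0.09 rad and x of plate1 in the frame of shelf between 0.045 and 0.055 m and y of plate1 in the frame of shelf between -0.015 and 0.015 m and z of plate1 in the frame of shelf between -0.004 and 0.046 m and x of plate2 in the frame of shelf between 0.045 and 0.055 m and y of plate2 in the frame of shelf between -0.015 and 0.015 m and z of plate2 in the frame of shelf between -0.004 and 0.046 m and x of plate3 in the frame of shelf between 0.045 and 0.055 m and y of plate3 in the frame of shelf between -0.015 and 0.015 m and z of plate3 in the frame of shelf between -0.004 and 0.046 m and value of joint cover above 0.9 rad), for 0.2 s.
At the end, for the whole second after the job is handed in: Every plate lies flat on the shelf or on the plate below it (within 5 degrees), lengthwise along the slope (within 8 degrees), its low end within 5 mm of the backstop and its centre within 15 mm of the shelf's centre line, at rest; the cover stands level within 0.12 rad (7 degrees) (x of plate0 in the frame of shelf between 0.045 and 0.055 m and y of plate0 in the frame of shelf between -0.015 and 0.015 m and z of plate0 in the frame of shelf between -0.004 and 0.046 m and angle between the x axis of each of plate0, plate1, plate2, plate3 and the x axis of shelf, either way round below 0.14 rad and angle between the z axis of each of plate0, plate1, plate2, plate3 and the z axis of shelf, either way round below 0.09 rad and x of plate1 in the frame of shelf between 0.045 and 0.055 m and y of plate1 in the frame of shelf between -0.015 and 0.015 m and z of plate1 in the frame of shelf between -0.004 and 0.046 m and x of plate2 in the frame of shelf between 0.045 and 0.055 m and y of plate2 in the frame of shelf between -0.015 and 0.015 m and z of plate2 in the frame of shelf between -0.004 and 0.046 m and x of plate3 in the frame of shelf between 0.045 and 0.055 m and y of plate3 in the frame of shelf between -0.015 and 0.015 m and z of plate3 in the frame of shelf between -0.004 and 0.046 m and value of joint cover between -0.12 and 0.12 rad and linear speed of each of plate0, plate1, plate2, plate3 below 0.02 m/s); the robot touches nothing.
It fails at once if the glass beaker is moved more than 4 cm (distance of beaker from where it was at the start of the episode above 0.04 m).
It fails at once if the capped vial is moved more than 4 cm (distance of vial from where it was at the start of the episode above 0.04 m).
It fails at once if the roll of tape is moved more than 4 cm (distance of tape from where it was at the start of the episode above 0.04 m).
Of plate0, plate1, plate2, plate3 only 3 to 4 are there at a start; the rules pass over those that are not, and their reading is None.
At some moment in a run one of plate0, plate1, plate2, plate3 may be knocked a few centimetres aside while the robot is not near it.
Once in a run the grip may slacken for a moment while it holds something.
It also fails if it takes over 210 s, if anything falls off the work surface, if the arm or the gripper's body presses on something with over 40 N, if the wrist force passes 120 N, or if a joint passes its speed limit or range.

## Robot

A 7-joint arm with a two-finger parallel gripper is mounted at the origin on a cart in front of the work surface, level with it; the furniture and walls round the work are solid. World frame = base frame: x ahead of the robot, y to its left, z up, the work surface at z = 0. Lengths are in mm, angles in rad, forces in N, time in s.
With the tool pointing down it reaches from about 425 to 950 mm from the base axis. Payload 4.7 kg.
Tool frame: the origin (TCP) lies at the very end of the fingers, on their centre line; the grasp point (between the pads) lies 19 mm behind it; z points along the fingers, y is the line along which they close (so a half turn about z gives the same grasp; the last joint's range is limited). The gripper opens to 87 mm and grips with 3 to 60 N. Pads are 19 mm wide; open, the fingers measure 117 mm over their backs; the gripper's body (75 mm by 190 mm) begins 51 mm behind the grasp point.
Start: joints at [1.253, 0.469, -0.049, 1.532, 0.024, 1.141, -0.082], TCP at [192.288, -647.051, 222.573] pointing down, gripper open.
Joint ranges: [-2.59, 2.59], [-0.33, 1.99], [-1.39, 1.29], [0.1, 2.45], [-1.04, 4.18], [0.21, 1.99], [-2.66, 2.66]. Speed limits (rad/s): [2.57, 2.57, 3.14, 3.14, 3.14, 3.14, 3.14].

## Interface

Orientations are given as a unit quaternion [w, x, y, z].
In Python, from plant import arm gives the robot as it stands.
- The arm moves only by the tool servo_tool, never from a script. Its argument "plan" is a list that holds one entry, the list of rows, each a list of 7 numbers: the turn, a rotation vector about the tool's x, y, z in degrees, then the shift along the tool's x, y, z in m, then the opening, from 0 (shut) to 1 (fully open). In form: [[[wx, wy, wz, tx, ty, tz, gripper], ...]]. A call has 1 to 10 rows; each row shifts and turns the commanded pose from where the row before left it, along the tool's axes as they then stand; what a row does not reach is not made up. A row lasts 1/12 s, in which the tool goes at most 41.7 mm and 7.16 degrees, less where a joint would pass 70% of its speed; a pose out of reach is approached as far as the arm can. A call is refused whole if a number of a shift passes 0.0417 or a number of a turn 7.16, either way. A call with a gripper value outside its range is refused whole. The fingers move at their own pace and stop on an object; the grip force is fixed at half the most. Time passes only in rows, so rows that do not move let the fingers close. It gives the time, the measured TCP pose, the force, the opening and the grip force at its end, in the units of the state.
- arm.state(): the state, without advancing time (a new reading comes with each control period).
- arm.get_image(name): name is "side" or "top"; returns (picture, depth): 400x640x3 uint8, red, green, blue; 400x640 float32, mm along the optical axis (not along the pixel's ray), 0 where there is no reading.
- arm.camera_info(name): a dict with "camera_matrix" (3x3 intrinsics, pixels), "R" (3x3) and "t" (3): a world point X has camera coordinates R X + t. Camera axes: x right, y down, z forward; pixel columns grow to the right and rows downward; lengths in mm; the calibration is good to about 2 mm. A picture is of the moment at which its call begins. camera_info takes no time and is no camera call.
- arm.sign_off(): hands the job in; it is judged then, once.
The state is a dict: "time_s": time; "joints": joint angles; "qvel": joint speeds; "tau": joint torques, N m; "eef_pos": TCP position; "orientation": TCP orientation; "wrist_force": force on the tool from outside, world axes, zero at the start; "wrist_torque": the same for the moment, N m; "opening": finger opening in mm; "grasp_force": force on a finger pad.
Only numpy, scipy, OpenCV 4.12 (cv2) and the standard library are available. Lean on these libraries where they do the work, as an engineer would, in place of code of your own. Each camera call takes 0.05 s, during which the arm holds its last target. There are 200 camera calls.

## Working session

There is one attempt and no reset: what is moved stays moved. The work goes in short steps, Python scripts to look and compute and a tool call to move; the robot and the scene stay as the last step left them, time stands still between calls to the robot, and variables do not carry over. Pictures are saved under pics/ and viewed, at most 14 in all, crops included, and the job is handed in when it is done.

Besides the shell and the picture viewer there is one more tool, called in YAML: its name, and indented under it one key for each argument. servo_tool: Moves the arm, as the interface text tells. Its arguments: {"type":"object","properties":{"plan":{"type":"array","items":{"type":"array","items":{"type":"array","items":{"type":"number"}}}}},"required":["plan"]}

```bash
mkdir -p pics; ls
cat > h.py <<'E'
import numpy as np, cv2
from plant import arm
from scipy.spatial.transform import Rotation as Rn
def world(name):
    im,d=arm.get_image(name); c=arm.camera_info(name)
    K=np.array(c["camera_matrix"]);R=np.array(c["R"]);t=np.array(c["t"]).ravel()
    v,u=np.mgrid[:400,:640]
    P=np.stack([(u-K[0,2])/K[0,0]*d,(v-K[1,2])/K[1,1]*d,d],-1)
    return im,d,(P-t)@R
E
python3 - <<'E'
from h import *
print(arm.state())
for n in("top","side"):
    im,d,W=world(n); cv2.imwrite(f"pics/{n}0.png",im[...,::-1]); np.savez(f"{n}0.npz",im=im,d=d,W=W)
    print(arm.camera_info(n))
E
```

```text
pics
{'time_s': 0.0, 'joints': array([ 1.25307749,  0.46947427, -0.04858328,  1.53371661,  0.02408838,
        1.14098475, -0.08229888]), 'qvel': array([ 0.00060215, -0.00072929,  0.00014313,  0.00044685, -0.00075729,
       -0.00011735, -0.00025896]), 'tau': array([-5.57132007e-04, -5.07965326e+01, -8.05355539e-02, -2.36153340e+01,
       -6.11968338e-02,  3.80979711e-02,  1.82791164e-04]), 'eef_pos': array([ 192.08553012, -646.45570386,  221.46765393]), 'orientation': array([-9.83034670e-04,  9.89589280e-01,  1.43916847e-01, -1.77461675e-04]), 'wrist_force': array([ 0.13457834, -0.47197   ,  1.00602658]), 'wrist_torque': array([-0.04676107,  0.0175112 , -0.00207294]), 'grasp_force': 0.0, 'opening': 87.1017870758585}
{'camera_matrix': array([[390.96152403,   0.        , 316.14737492],
       [  0.        , 390.96152403, 195.64815011],
       [  0.        ,   0.        ,   1.        ]]), 'R': array([[-8.14139934e-02, -9.96680274e-01, -4.40275212e-04],
       [-9.68222479e-01,  7.91942038e-02, -2.37220383e-01],
       [ 2.36467743e-01, -1.88867743e-02, -9.71455761e-01]]), 't': array([ -32.73446679,  612.64923862, 1058.22914916])}
{'camera_matrix': array([[420.21699465,   0.        , 321.42416176],
       [  0.        , 420.21699465, 192.11980019],
       [  0.        ,   0.        ,   1.        ]]), 'R': array([[ 0.99460829, -0.10188598,  0.01932846],
       [-0.04279635, -0.57303528, -0.81841251],
       [ 0.09446065,  0.81317268, -0.57430599]]), 't': array([-592.12052422,   63.69140349, 1210.52920064])}
```

View pics/top0.png

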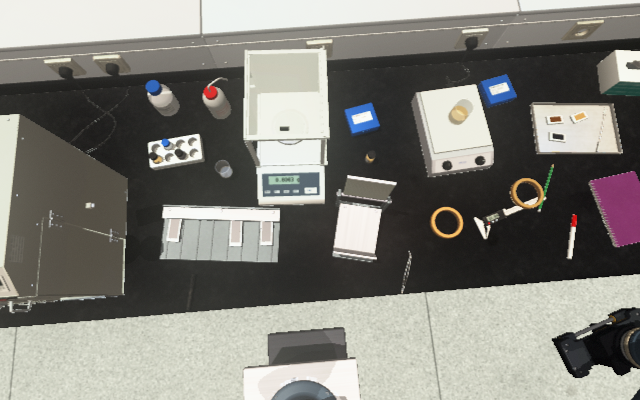

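View pics/side0.png

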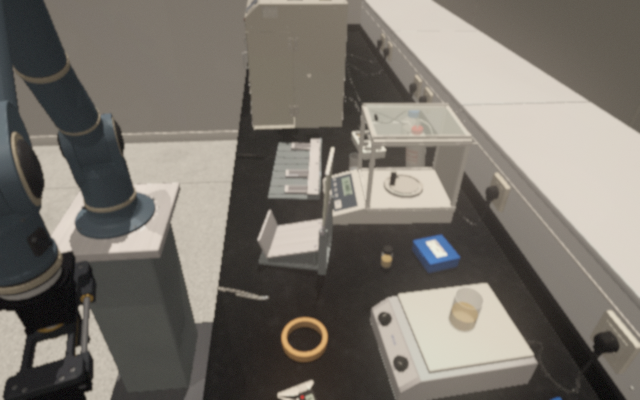

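The top view shows three pinkish plates on the tray, at columns 174, 236 and 266 around row 230. The stand is at (358,225) with the cover upright, the vial at (370,157), the beaker at (223,170) and the tape at (447,222).

Run:
```python
from h import *
a=np.load("top0.npz");im=a["im"];W=a["W"]
s=np.zeros
c1=cv2.resize(im[195:275,150:400],None,fx=3.2,fy=3.2,interpolation=cv2.INTER_CUBIC)
b=np.load("side0.npz");c2=cv2.resize(b["im"][120:285,240:400],None,fx=2,fy=2,interpolation=cv2.INTER_CUBIC)
o=np.zeros((c1.shape[0]+c2.shape[0],800,3),np.uint8);o[:c1.shape[0],:c1.shape[1]]=c1;o[c1.shape[0]:,:c2.shape[1]]=c2
cv2.imwrite("pics/crop0.png",o[...,::-1])
for n,(u,v) in dict(p1=(174,230),p2=(236,232),p3=(266,232),lip=(220,212),bed=(205,240),trayL=(163,258),trayR=(277,261),shelf=(358,235),shelf2=(358,210),cov=(368,185),vial=(370,155),tape=(434,222),bk=(223,165)).items(): print(n,W[v,u].round(1),im[v,u])
# height map row/col masks
for lo,hi in((3,9),(13,18),(19.5,23),(23,28)):
    m=(W[...,2]>lo)&(W[...,2]<hi);m[:, :155]=0;m[:,285:]=0;m[:200]=0;m[270:]=0
    v,u=np.nonzero(m);print(lo,len(u), W[m][:,:2].min(0).round(),W[m][:,:2].max(0).round() )
```

```text
p1 [551.2 347.2  17.2] [215 204 195]
p2 [530.4 163.6  15.5] [212 201 192]
p3 [522.8  74.2  17.6] [204 194 186]
lip [593.4 207.8  23.5] [246 246 242]
bed [515.5 258.8   5.2] [180 184 178]
trayL [472.2 383.5   5.4] [201 205 198]
trayR [435.9  47.6   5.4] [147 150 145]
shelf [ 488.  -194.5   44.9] [245 241 236]
shelf2 [ 557.5 -199.8   65.8] [249 245 241]
cov [ 582.3 -208.3  246.6] [113 108  96]
vial [ 724.8 -255.1   56.2] [64 60 58]
tape [ 511.6 -427.9   19.9] [229 168  92]
bk [744.4 197.5  12.7] [79 77 72]
3 3490 [411.  20.] [651. 410.]
13 642 [462.  29.] [604. 369.]
19.5 256 [488.  32.] [618. 379.]
23 1040 [550.  15.] [625. 378.]
```

View pics/crop0.png

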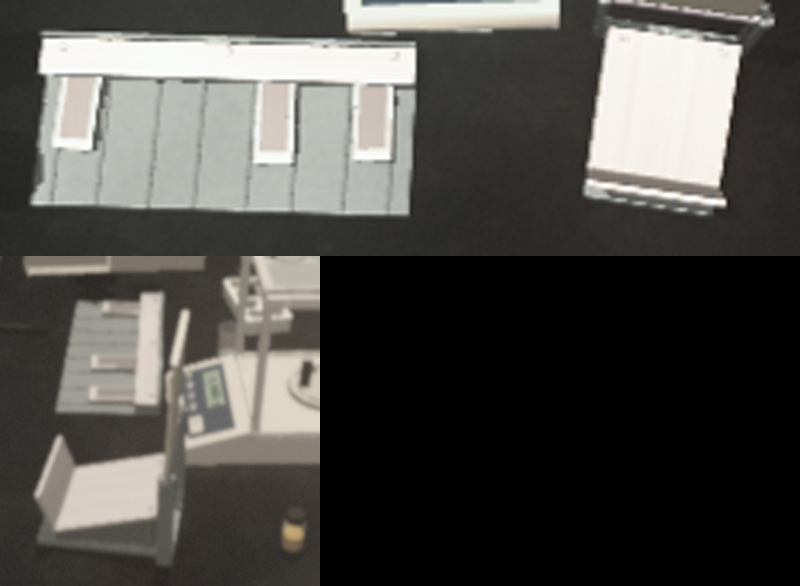

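Run:
```python
from h import *
a=np.load("top0.npz");im=a["im"];W=a["W"]
def rect(m,n):
    m=cv2.morphologyEx(m.astype(np.uint8),cv2.MORPH_OPEN,np.ones((2,2)))
    k,l,s,_=cv2.connectedComponentsWithStats(m)
    for i in range(1,k):
        if s[i,4]>40:
            P=W[l==i];r=cv2.minAreaRect(P[:,:2].astype(np.float32))
            print(n,s[i,4],np.round(r[0],1),np.round(r[1],1),round(r[2],1),'z',P[:,2].mean().round(1)); print(cv2.boxPoints(r).round(0).tolist())
roi=np.zeros(W.shape[:2],bool);roi[200:270,155:285]=1
z=W[...,2]
rect(roi&(z>21.5)&(z<28),'lip'); rect(roi&(z>3)&(z<9),'bed'); rect(roi&(z>12)&(z<20.5),'plate')
roi[:]=0;roi[175:270,325:405]=1
for lo,hi in((3,20),(34,100)): 
    m=roi&(z>lo)&(z<hi); rect(m,f'stand{lo}')
m=roi&(z>36)&(z<68); P=W[m]
p=np.linalg.lstsq(np.c_[P[:,:2],np.ones(len(P))],P[:,2],rcond=None)[0]
for _ in range(5):
    r=P@np.r_[-p[:2],1]-p[2];k=abs(r)<3
    p=np.linalg.lstsq(np.c_[P[k][:,:2],np.ones(k.sum())],P[k][:,2],rcond=None)[0]
print(p,np.degrees(np.arctan(np.hypot(*p[:2]))),np.degrees(np.arctan2(p[1],p[0])),k.sum())
Q=P[k];r=cv2.minAreaRect(Q[:,:2].astype(np.float32));print('shelf',r,cv2.boxPoints(r).round().tolist())
m=roi&(z>100);P=W[m];
for lo in range(100,300,25):
    q=P[(P[:,2]>lo)&(P[:,2]<lo+25)]
    if len(q):print('cov',lo,len(q),q.mean(0).round(1),q.min(0).round(),q.max(0).round())
b=np.load("side0.npz");Ws=b["W"];
for n,W_,(u0,u1,v0,v1) in(('vial',W,(360,380,148,165)),('beaker',W,(212,236,158,180)),('tape',W,(425,468,200,245))):
    q=W_[v0:v1,u0:u1].reshape(-1,3);q=q[(q[:,2]>8)&(q[:,2]<80)];print(n,q.min(0).round(),q.max(0).round())
```

```text
lip 1005 [540.1 120. ] [513.6 165.3] 60.0 z 28.9
[[340.0, -61.0], [483.0, -144.0], [740.0, 301.0], [597.0, 384.0]]
bed 2581 [486.  145.2] [477.5 164.9] 73.8 z 10.5
[[340.0, -61.0], [499.0, -107.0], [632.0, 352.0], [473.0, 397.0]]
bed 108 [517.6  43. ] [18.3 69.5] 86.6 z 5.7
[[482.0, 36.0], [552.0, 32.0], [553.0, 50.0], [483.0, 54.0]]
plate 265 [466.4 146.3] [480.   73.4] 67.4 z 19.9
[[340.0, -61.0], [408.0, -89.0], [593.0, 354.0], [525.0, 382.0]]
plate 294 [433.6  76.9] [324.1  77.8] 42.4 z 27.0
[[288.0, -4.0], [340.0, -61.0], [579.0, 158.0], [527.0, 215.0]]
plate 264 [438.2  28.8] [257.5  66.2] 28.2 z 19.5
[[309.0, -3.0], [340.0, -61.0], [567.0, 60.0], [536.0, 119.0]]
stand3 109 [ 491.7 -130.8] [108.7 315.1] 46.3 z 38.7
[[340.0, -61.0], [568.0, -279.0], [643.0, -200.0], [415.0, 17.0]]
stand3 140 [ 409.2 -136. ] [ 72.3 190.3] 21.9 z 14.1
[[340.0, -61.0], [411.0, -238.0], [478.0, -211.0], [407.0, -34.0]]
stand34 1636 [ 456.1 -179.7] [137.8 301.4] 68.9 z 55.0
[[291.0, -190.0], [572.0, -298.0], [621.0, -170.0], [340.0, -61.0]]
stand34 234 [ 415.9 -140.4] [ 78.9 204.3] 22.5 z 66.7
[[340.
[... 363 characters left out ...]
2.6] [ 555. -278.  100.] [ 589. -140.  124.]
cov 125 182 [ 577.6 -212.6  139.2] [ 555. -283.  125.] [ 606. -138.  150.]
cov 150 120 [ 578.5 -209.3  162.8] [ 565. -267.  151.] [ 592. -156.  175.]
cov 175 127 [ 579.3 -210.6  187.8] [ 566. -267.  175.] [ 592. -155.  199.]
cov 200 133 [ 580.  -211.6  212.6] [ 567. -267.  200.] [ 594. -155.  225.]
cov 225 149 [ 581.1 -210.7  237.7] [ 568. -266.  225.] [ 595. -155.  250.]
cov 250 159 [ 582.  -211.4  262.7] [ 568. -267.  250.] [ 597. -156.  274.]
cov 275 188 [ 584.2 -212.6  284. ] [ 569. -269.  275.] [ 601. -157.  289.]
vial [ 716. -273.    9.] [ 740. -246.   60.]
beaker [704. 169.   8.] [746. 212.  63.]
tape [ 463. -513.    8.] [ 556. -421.   25.]
```

```bash
cat >> h.py <<'E'
def comps(W,m,minn=40):
    k,l,s,_=cv2.connectedComponentsWithStats(m.astype(np.uint8),connectivity=4)
    return [W[l==i] for i in range(1,k) if s[i,4]>minn]
def show(n,P):
    r=cv2.minAreaRect(P[:,:2].astype(np.float32))
    print(n,len(P),np.round(r[0],1),np.round(r[1],1),round(r[2],1),'z',P[:,2].mean().round(1),cv2.boxPoints(r).round(0).tolist())
E
python3 - <<'E'
from h import *
a=np.load("top0.npz");im=a["im"];W=a["W"];d=a["d"];z=W[...,2]
roi=np.zeros(d.shape,bool);roi[200:270,155:285]=1;roi&=d>0
for n,lo,hi in(('lip',21,29),('bed',3,9),('plate',12.5,20.5)):
    for P in comps(W,roi&(z>lo)&(z<hi)): show(n,P)
hsv=im.astype(int); 
m=roi&(z>3)&(z<29)&(im[...,0].astype(int)-im[...,2]>12)
for P in comps(W,m): show('film',P)
# cover plane direction
roi[:]=0;roi[150:270,325:405]=1;roi&=d>0
P=W[roi&(z>152)&(z<280)];c=P.mean(0);n=np.linalg.svd(P-c)[2][2];n*=np.sign(n[0]);k=abs((P-c)@n)<3
P=P[k];c=P.mean(0);n=np.linalg.svd(P-c)[2][2];n*=np.sign(n[0]);print('cover',len(P),c,n,'yaw',np.degrees(np.arctan2(n[1],n[0])),'tilt',np.degrees(np.arcsin(n[2])))
yaw=np.arctan2(n[1],n[0])
for Y in(yaw,np.radians(-13)):
    e=np.array([-np.sin(Y),np.cos(Y)]);q=P[:,:2]@e;print('v extents',np.degrees(Y),np.percentile(q,[0,1,50,99,100]))
    f=np.array([np.cos(Y),np.sin(Y)])
    for lo,hi in((34,100),(60,90),(125,145)):
        for Q in comps(W,roi&(z>lo)&(z<hi)):
            q=Q[:,:2]@e;g=Q[:,:2]@f;print(lo,len(Q),'v',np.percentile(q,[0,2,98,100]).round(1),'u',np.percentile(g,[0,2,98,100]).round(1))
E
```

```text
lip 1289 [591.4 204.3] [349.7  44.1] 82.7 z 25.4 [[547.0, 34.0], [591.0, 28.0], [636.0, 375.0], [592.0, 381.0]]
bed 3142 [510.3 213.5] [351.7 128.5] 83.5 z 6.3 [[427.0, 46.0], [554.0, 32.0], [594.0, 381.0], [466.0, 395.0]]
plate 276 [553. 347.] [38.3 70.2] 82.6 z 16.5 [[516.0, 333.0], [585.0, 324.0], [590.0, 361.0], [521.0, 371.0]]
plate 289 [529.  164.2] [36.7 76.1] 86.4 z 16.4 [[490.0, 148.0], [566.0, 144.0], [568.0, 180.0], [492.0, 185.0]]
plate 267 [521.9  73.9] [36.5 70. ] 85.9 z 16.4 [[486.0, 58.0], [555.0, 53.0], [558.0, 90.0], [488.0, 95.0]]
film 159 [557.8 348.1] [26.2 55.6] 83.5 z 17.0 [[529.0, 338.0], [584.0, 332.0], [587.0, 358.0], [532.0, 364.0]]
film 176 [533.9 165. ] [25.9 61.6] 84.9 z 16.4 [[502.0, 155.0], [563.0, 149.0], [566.0, 175.0], [504.0, 181.0]]
film 176 [526.4  74.3] [24.8 60.2] 87.4 z 16.6 [[496.0, 63.0], [556.0, 61.0], [557.0, 85.0], [497.0, 88.0]]
cover 702 [ 580.29813755 -211.15842005  218.43036302] [ 0.97259756 -0.22940187 -0.03779908] yaw -13.271517558683874 tilt -2.16624405576829
v extents -13.271517558683874 [-129.99742769 -128.6528655   -72.55620986 
[... 218 characters left out ...]
 478.8]
60 448 v [-132.3 -130.4  -15.3  -12.7] u [564.4 568.9 600.8 602.3]
60 156 v [-131.9 -129.9  -14.4  -13.6] u [454.7 455.3 467.  467.7]
125 163 v [-146.8 -145.5   -0.4    2.1] u [603.8 604.9 623.5 624.4]
v extents -13.0 [-132.8967545  -131.56396115  -75.45978747  -18.44108878  -17.59779551]
34 72 v [-103.  -101.7  -78.   -77.2] u [756.1 756.7 779.  779.4]
34 1671 v [-146.2 -135.1  -17.6  -15. ] u [483.5 491.  601.8 621.8]
34 239 v [-134.  -131.6  -18.   -15.8] u [454.3 455.  475.4 478.7]
60 448 v [-135.1 -133.2  -18.1  -15.4] u [564.1 568.6 600.6 602. ]
60 156 v [-134.  -132.1  -16.5  -15.8] u [454.3 454.9 466.4 467.6]
125 163 v [-149.7 -148.4   -3.3   -0.8] u [603.1 604.3 623.3 623.7]
```

Three plates are present, in lanes +135, -45 and -135. The stand's yaw is about -13.3° and the shelf foot is at about (449,-180,30). Next is a helper that proposes rows.

```bash
cat >> h.py <<'E'
Y=np.radians(-13.27); F=np.array([np.cos(Y),np.sin(Y),0]);E_=np.array([-np.sin(Y),np.cos(Y),0]);Z=np.array([0,0,1.])
T=np.radians(18); SX=np.cos(T)*F+np.sin(T)*Z; SZ=-np.sin(T)*F+np.cos(T)*Z
SO=478.5*F-72.3*E_+30*Z
def frame(yaw,pitch=0):
    y,p=np.radians([yaw,pitch]); f=np.array([np.cos(y),np.sin(y),0]); x=np.cos(p)*f+np.sin(p)*Z; z=np.sin(p)*f-np.cos(p)*Z
    return np.c_[x,np.cross(z,x),z]
def cur():
    s=arm.state();q=s["orientation"];return np.array(s["eef_pos"]),Rn.from_quat(np.r_[q[1:],q[0]]).as_matrix(),s
def shelf(p): return np.array([(p-SO)@SX,(p-SO)@E_,(p-SO)@SZ])
def S(x,y,z): return SO+x*SX+y*E_+z*SZ
def go(pts,yaw,pitch=0,p=None,Rc=None):
    """turn needed, then shifts (mm) per leg in the target frame"""
    P,R0,s=cur(); p=P if p is None else p
    Rt=frame(yaw,pitch); w=np.degrees(Rn.from_matrix(R0.T@Rt).as_rotvec())
    print('at',P.round(1),'shelf',shelf(P).round(1),'t',round(s["time_s"],2),'F',s["wrist_force"].round(1),'open',round(s["opening"],1),'gf',round(s["grasp_force"],1))
    print('turn',w.round(2))
    for q in pts: q=np.array(q,float);print('to',q.round(1),'shift',(Rt.T@(q-p)).round(1),'len',np.linalg.norm(q-p).round(1));p=q
E
python3 -c "
from h import *
go([(420,-300,220),(450,60,160),(528,73.7,60),(528,73.7,8.5)],-4)"
```

```text
at [ 192.1 -646.5  221.6] shelf [ -76.9 -512.9  226.5] t 0.1 F [ 0.7 -0.3 -0.2] open 86.9 gf 0.0
turn [-1.000e-01  2.000e-02  2.055e+01]
to [ 420. -300.  220.] shift [ 203.2 -361.6    1.6] len 414.8
to [450.  60. 160.] shift [   4.8 -361.2   60. ] len 366.2
to [528.   73.7  60. ] shift [ 76.9 -19.1 100. ] len 127.6
to [528.   73.7   8.5] shift [ 0.   0.  51.5] len 51.5
```

servo_tool:
  plan:
    - [[0,0,6.85,0,0,0,1],[0,0,6.85,0,0,0,1],[0,0,6.85,0,0,0,1],[0,0,0,0.016,-0.028,0,1],[0,0,0,0.016,-0.028,0,1],[0,0,0,0.016,-0.028,0,1],[0,0,0,0.016,-0.028,0,1],[0,0,0,0.016,-0.028,0,1],[0,0,0,0.016,-0.028,0,1],[0,0,0,0.016,-0.028,0,1]]

```text
time_s: 0.93
eef_pos: [318.1, -457.7, 222.2]
orientation: [-0.0, 0.999, -0.035, -0.0]
wrist_force: [0.8, -0.5, -0.1]
opening: 87.0
grasp_force: 0.0
```

servo_tool:
  plan:
    - [[0,0,0,0.016,-0.028,0,0.8],[0,0,0,0.016,-0.028,0,0.8],[0,0,0,0.016,-0.028,0,0.8],[0,0,0,0.016,-0.028,0,0.8],[0,0,0,0.016,-0.028,0,0.8],[0,0,0,0.016,-0.028,0,0.8],[0,0,0,0,-0.036,0,0.8],[0,0,0,0,-0.036,0,0.8],[0,0,0,0,-0.036,0,0.8],[0,0,0,0,-0.036,0,0.8]]

```text
time_s: 1.77
eef_pos: [434.8, -153.0, 222.3]
orientation: [0.0, 0.999, -0.035, -0.0]
wrist_force: [0.8, 1.1, -0.1]
opening: 69.7
grasp_force: 0.0
```

servo_tool:
  plan:
    - [[0,0,0,0,-0.036,0.005,0.8],[0,0,0,0,-0.036,0.01,0.8],[0,0,0,0,-0.036,0.01,0.8],[0,0,0,0,-0.036,0.01,0.8],[0,0,0,0,-0.036,0.01,0.8],[0,0,0,0,-0.036,0.01,0.8],[0,0,0,0,0,0,0.8],[0,0,0,0,0,0,0.8]]

```text
time_s: 2.43
eef_pos: [449.6, 62.7, 166.9]
orientation: [-0.0, 0.999, -0.032, -0.001]
wrist_force: [0.8, 0.2, 0.3]
opening: 69.6
grasp_force: 0.0
```

```bash
python3 -c "
from h import *
go([(528,73.7,60),(528,73.7,8.5)],-4)"
```

```text
at [449.6  62.7 166.9] shelf [-10.3 236.5 147.3] t 2.43 F [0.8 0.2 0.3] open 69.6 gf 0.0
turn [-0.01  0.11  0.3 ]
to [528.   73.7  60. ] shift [ 77.5 -16.4 106.9] len 133.0
to [528.   73.7   8.5] shift [ 0.   0.  51.5] len 51.5
```

servo_tool:
  plan:
    - [[0,0,0,0.0155,-0.0033,0.0214,0.8],[0,0,0,0.0155,-0.0033,0.0214,0.8],[0,0,0,0.0155,-0.0033,0.0214,0.8],[0,0,0,0.0155,-0.0033,0.0214,0.8],[0,0,0,0.0155,-0.0033,0.0214,0.8],[0,0,0,0,0,0.02,0.8],[0,0,0,0,0,0.02,0.8],[0,0,0,0,0,0.008,0.8],[0,0,0,0,0,0.001,0.8],[0,0,0,0,0,0,0.8]]

```text
time_s: 3.27
eef_pos: [528.8, 70.7, 11.7]
orientation: [0.0, 0.999, -0.036, -0.0]
wrist_force: [0.2, -0.3, -0.5]
opening: 69.8
grasp_force: 0.0
```

```bash
python3 -c "
from h import *
go([(528,73.7,8.5)],-4)
im,d,W=world('side');cv2.imwrite('pics/g1.png',cv2.resize(im[100:300,220:400],None,fx=3,fy=3)[...,::-1])"
```

```text
at [528.8  70.7  11.7] shelf [ 13.3 262.5 -23.6] t 3.27 F [ 0.2 -0.3 -0.5] open 69.8 gf 0.0
turn [ 0.04  0.01 -0.08]
to [528.   73.7   8.5] shift [-1.  -2.9  3.2] len 4.4
```

View pics/g1.png

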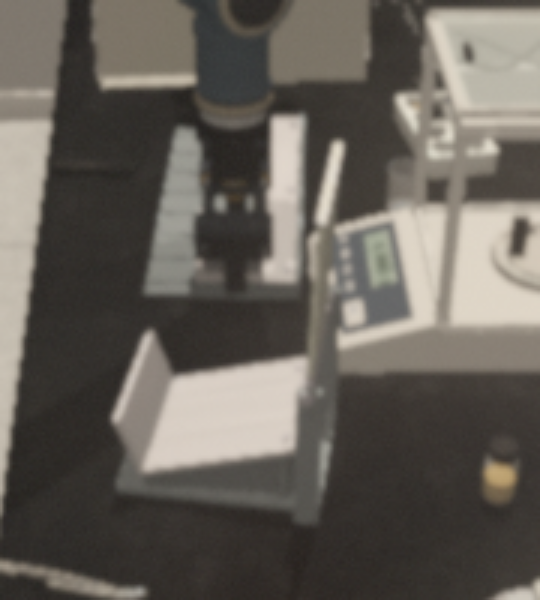

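The gripper (around 235,250 in the crop) straddles the right-hand plate just in front of the lip. I'll lower it slightly, close and slide.

servo_tool:
  plan:
    - [[0,0,0,-0.001,-0.003,0.003,0.8],[0,0,0,0,0,0,0],[0,0,0,0,0,0,0],[0,0,0,0,0,0,0],[0,0,0,0,0,0,0],[0,0,0,0,0,0,0],[0,0,0,0,0,0,0],[0,0,0,0,0,0,0],[0,0,0,0,0,0,0]]

```text
time_s: 4.07
eef_pos: [528.0, 74.6, 8.7]
orientation: [0.0, 0.999, -0.035, 0.0]
wrist_force: [0.1, -1.2, 0.8]
opening: 35.2
grasp_force: 30.0
```

servo_tool:
  plan:
    - [[0,0,0,-0.004,0,-0.0005,0],[0,0,0,-0.006,0,-0.0005,0],[0,0,0,-0.008,0,0,0],[0,0,0,-0.01,0,0,0],[0,0,0,-0.01,0,0,0],[0,0,0,-0.008,0,0,0],[0,0,0,-0.006,0,0,0],[0,0,0,0,0,0,0]]

```text
time_s: 4.73
eef_pos: [474.1, 78.4, 9.5]
orientation: [0.0, 0.999, -0.034, -0.001]
wrist_force: [-0.1, -0.6, -1.4]
opening: 35.5
grasp_force: 30.0
```

```bash
python3 -c "
from h import *
go([(480,70,150),S(50,0,75),S(50,0,14),S(42,0,14)],-13.27,18)"
```

```text
at [474.1  78.4   9.5] shelf [-39.7 257.5  -8.7] t 4.73 F [-0.1 -0.6 -1.4] open 35.5 gf 30.0
turn [-1.42 18.04  9.26]
to [480.  70. 150.] shift [  50.7    6.9 -131.3] len 140.9
to [ 472.9 -185.8  116.8] shift [ 39.  250.6  47.6] len 258.0
to [ 491.2 -190.1   58.8] shift [ 0. -0. 61.] len 61.0
to [ 483.8 -188.4   56.3] shift [-8. -0.  0.] len 8.0
```

servo_tool:
  plan:
    - [[0,0,0,0,0,-0.012,0],[0,0,0,0,0,-0.026,0],[0,0,0,0,0,-0.034,0],[0,0,0,0,0,-0.034,0],[0,0,0,0,0,-0.034,0],[-0.47,6.01,3.09,0,0,0,0],[-0.47,6.01,3.09,0,0,0,0],[-0.47,6.01,3.09,0,0,0,0],[0,0,0,0,0,0,0]]

```text
time_s: 5.48
eef_pos: [472.7, 78.1, 148.7]
orientation: [0.019, 0.983, -0.109, 0.146]
wrist_force: [-1.3, -0.1, -2.5]
opening: 35.2
grasp_force: 30.0
```

```bash
python3 -c "
from h import *
go([S(50,0,75),S(50,0,14),S(42,0,14)],-13.27,18)"
```

```text
at [472.7  78.1 148.7] shelf [  2.1 256.8 124.1] t 5.48 F [-1.3 -0.1 -2.5] open 35.2 gf 30.0
turn [0.14 1.05 0.65]
to [ 472.9 -185.8  116.8] shift [ 47.9 256.8  49.1] len 265.8
to [ 491.2 -190.1   58.8] shift [ 0. -0. 61.] len 61.0
to [ 483.8 -188.4   56.3] shift [-8. -0.  0.] len 8.0
```

servo_tool:
  plan:
    - [[0,0,0,0.005,0.015,0,0],[0,0,0,0.005,0.03,0,0],[0,0,0,0.006,0.033,0.005,0],[0,0,0,0.006,0.034,0.006,0],[0,0,0,0.006,0.034,0.008,0],[0,0,0,0.006,0.034,0.01,0],[0,0,0,0.006,0.034,0.01,0],[0,0,0,0.006,0.03,0.01,0],[0,0,0,0.002,0.013,0,0],[0,0,0,0,0,0,0]]

```text
time_s: 6.32
eef_pos: [478.0, -191.1, 117.0]
orientation: [0.019, 0.983, -0.113, 0.146]
wrist_force: [0.8, 0.3, -0.3]
opening: 35.6
grasp_force: 30.0
```

```bash
python3 -c "
from h import *
go([S(50,0,14),S(42,0,14)],-13.27,18)
im,d,W=world('side');cv2.imwrite('pics/g2.png',cv2.resize(im[100:300,220:400],None,fx=3,fy=3)[...,::-1])
im,d,W=world('top');cv2.imwrite('pics/t2.png',cv2.resize(im[180:280,150:400],None,fx=3,fy=3)[...,::-1])"
```

```text
at [ 478.  -191.1  117. ] shelf [55.9 -4.  73.2] t 6.32 F [ 0.8  0.3 -0.3] open 35.6 gf 30.0
turn [0.16 1.11 0.13]
to [ 491.2 -190.1   58.8] shift [-5.9 -4.  59.2] len 59.7
to [ 483.8 -188.4   56.3] shift [-8. -0.  0.] len 8.0
```

View pics/g2.png

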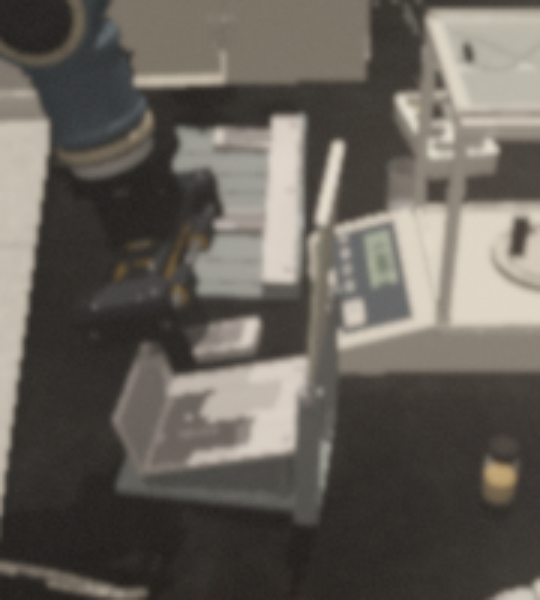

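The plate hangs level with the slope above the shelf. Next I lower it.

servo_tool:
  plan:
    - [[0.15,1.1,0.1,0,0,0,0],[0,0,0,-0.003,-0.004,0.015,0],[0,0,0,-0.003,0,0.015,0],[0,0,0,0,0,0.015,0],[0,0,0,0,0,0.01,0],[0,0,0,0,0,0.004,0],[0,0,0,0,0,0,0],[0,0,0,0,0,0,0]]

```text
time_s: 7.08
eef_pos: [491.5, -184.7, 59.7]
orientation: [0.018, 0.981, -0.11, 0.156]
wrist_force: [0.5, -0.3, -1.0]
opening: 35.3
grasp_force: 30.0
```

servo_tool:
  plan:
    - [[0,0,0,0,0,0.003,0],[0,0,0,0,0,0.002,0],[0,0,0,0,0,0.001,0],[0,0,0,0,0,0,0],[0,0,0,0,0,0,0]]

```text
time_s: 7.5
eef_pos: [492.9, -185.8, 53.8]
orientation: [0.018, 0.981, -0.111, 0.156]
wrist_force: [0.4, -0.3, -0.3]
opening: 35.5
grasp_force: 30.0
```

```bash
python3 -c "
from h import *
go([S(40,0,3)],-13.27,18)"
```

```text
at [ 492.9 -185.8   53.8] shelf [49.1  4.6  9.1] t 7.5 F [ 0.4 -0.3 -0.3] open 35.5 gf 30.0
turn [-0.09 -0.06  0.37]
to [ 485.3 -188.7   45.2] shift [-9.1  4.6  6.1] len 11.9
```

servo_tool:
  plan:
    - [[0,0,0.3,0,0.0045,0.002,0],[0,0,0,0,0,0.002,0],[0,0,0,-0.003,0,0,0],[0,0,0,-0.002,0,0,0],[0,0,0,-0.001,0,0,0],[0,0,0,-0.001,0,0,0],[0,0,0,0,0,0,0],[0,0,0,0,0,0,0]]

```text
time_s: 8.17
eef_pos: [486.6, -188.9, 47.7]
orientation: [0.017, 0.981, -0.113, 0.156]
wrist_force: [0.8, 0.3, -0.3]
opening: 35.8
grasp_force: 30.0
```

```bash
python3 -c "
from h import *
go([S(40,0,3)],-13.27,18)"
```

```text
at [ 486.6 -188.9   47.7] shelf [42.1  0.1  5. ] t 8.17 F [ 0.8  0.3 -0.3] open 35.8 gf 30.0
turn [-0.1  -0.06  0.07]
to [ 485.3 -188.7   45.2] shift [-2.1  0.1  2. ] len 2.9
```

servo_tool:
  plan:
    - [[0,0,0,-0.001,0,0,0],[0,0,0,-0.001,0,0,0],[0,0,0,0,0,0,0],[0,0,0,0,0,0,0]]

```text
time_s: 8.5
eef_pos: [486.0, -188.6, 47.8]
orientation: [0.017, 0.981, -0.113, 0.157]
wrist_force: [2.1, -0.7, -0.8]
opening: 35.5
grasp_force: 30.0
```

servo_tool:
  plan:
    - [[0,0,0,-0.001,0,0,0],[0,0,0,-0.001,0,0,0],[0,0,0,0,0,0,0],[0,0,0,0,0,0,0]]

```text
time_s: 8.83
eef_pos: [485.9, -188.5, 48.0]
orientation: [0.018, 0.981, -0.113, 0.159]
wrist_force: [5.6, -3.3, 0.3]
opening: 35.0
grasp_force: 30.0
```

servo_tool:
  plan:
    - [[0,0,0,0,0,0.001,0],[0,0,0,0,0,0.001,0],[0,0,0,0,0,0,0],[0,0,0,0,0,0,0]]

```text
time_s: 9.17
eef_pos: [486.5, -188.5, 46.2]
orientation: [0.017, 0.981, -0.113, 0.159]
wrist_force: [5.3, -2.5, 3.7]
opening: 35.6
grasp_force: 30.0
```

```bash
python3 -c "
from h import *
go([S(40,0,3)],-13.27,18)"
```

```text
at [ 486.5 -188.5   46.2] shelf [41.4  0.5  3.6] t 9.17 F [ 5.3 -2.5  3.7] open 35.6 gf 30.0
turn [-0.14 -0.41  0.12]
to [ 485.3 -188.7   45.2] shift [-1.4  0.5  0.6] len 1.6
```

servo_tool:
  plan:
    - [[0,0,0,0,0,0.001,0],[0,0,0,0,0,0,0],[0,0,0,0,0,0,0.6],[0,0,0,0,0,0,0.6],[0,0,0,0,0,0,0.6],[0,0,0,0,0,0,0.6]]

```text
time_s: 9.67
eef_pos: [482.2, -187.8, 42.8]
orientation: [0.017, 0.981, -0.113, 0.154]
wrist_force: [-0.6, -0.6, 0.6]
opening: 50.1
grasp_force: 0.0
```

servo_tool:
  plan:
    - [[0,0,0,0,0,-0.008,0.6],[0,0,0,0,0,-0.02,0.6],[0,0,0,0,0,-0.03,0.8],[0,0,0,0,0,-0.03,0.8],[0,0,0,-0.01,-0.03,-0.01,0.8],[0,0,0,-0.01,-0.035,0,0.8],[0,0,0,-0.01,-0.035,0,0.8],[0,0,0,0,-0.035,0,0.8],[0,0,0,0,-0.035,0,0.8],[0,0,0,0,-0.035,0,0.8]]

```text
time_s: 10.5
eef_pos: [472.2, 25.8, 127.5]
orientation: [0.018, 0.981, -0.114, 0.156]
wrist_force: [0.1, -0.2, -0.0]
opening: 69.8
grasp_force: 0.0
```

Run:
```python
from h import *
go([(531,164,80),(531,164,8.5)],-4.5)
im,d,W=world('side');a=im[100:300,220:400]
im,d,W=world('top');b=im[180:280,150:400]
o=np.zeros((600,800,3),np.uint8);o[:400,:360]=cv2.resize(a,None,fx=2,fy=2);o[400:600,:500]=cv2.resize(b,None,fx=2,fy=2)
cv2.imwrite('pics/c3.png',o[...,::-1])
```

```text
at [472.2  25.8 127.5] shelf [  6.5 205.8 100.4] t 10.5 F [ 0.1 -0.2 -0. ] open 69.8 gf 0.0
turn [  1.38 -17.98  -8.63]
to [531. 164.  80.] shift [  47.8 -142.4   47.5] len 157.5
to [531.  164.    8.5] shift [ 0.   0.  71.5] len 71.5
```

View pics/c3.png

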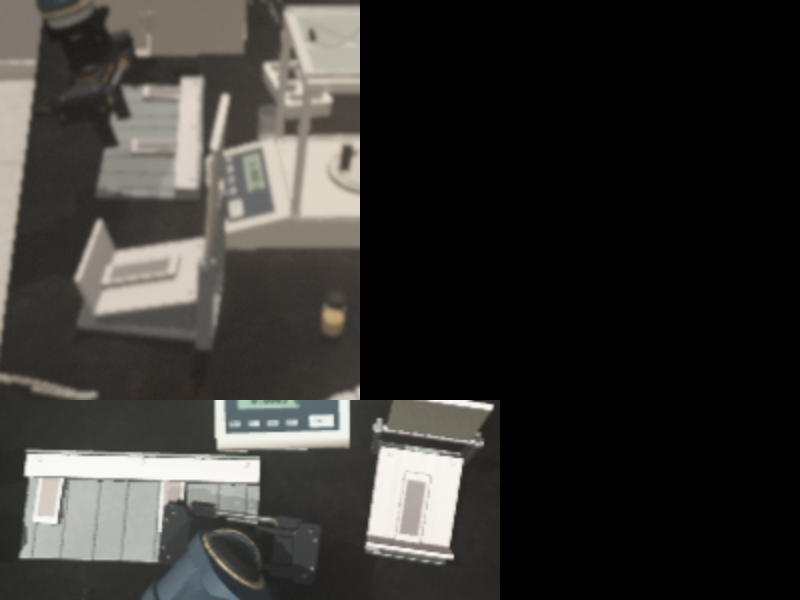

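Plate 1 sits centred against the backstop, and the other two haven't moved on the tray. Plate 2 is next.

servo_tool:
  plan:
    - [[0.46,-6.0,-2.88,0,0,0,0.8],[0.46,-6.0,-2.88,0,0,0,0.8],[0.46,-6.0,-2.88,0,0,0,0.8],[0,0,0,0.01,-0.029,0.0,0.8],[0,0,0,0.01,-0.029,0.01,0.8],[0,0,0,0.01,-0.029,0.012,0.8],[0,0,0,0.01,-0.029,0.013,0.8],[0,0,0,0.008,-0.026,0.013,0.8],[0,0,0,0,0,0,0.8],[0,0,0,0,0,0,0.8]]

```text
time_s: 11.43
eef_pos: [532.9, 161.9, 78.6]
orientation: [0.002, 0.999, -0.042, 0.007]
wrist_force: [-1.0, -0.8, 0.3]
opening: 69.6
grasp_force: 0.0
```

Run:
```python
from h import *
go([(531,164,8.5)],-4.5)
```

```text
at [532.9 161.9  78.6] shelf [ 17.9 352.2  45.3] t 11.43 F [-1.  -0.8  0.3] open 69.6 gf 0.0
turn [ 0.18 -0.77 -0.32]
to [531.  164.    8.5] shift [-2.1 -1.9 70.1] len 70.2
```

servo_tool:
  plan:
    - [[0.2,-0.77,-0.32,-0.002,-0.002,0.01,0.8],[0,0,0,0,0,0.02,0.8],[0,0,0,0,0,0.02,0.8],[0,0,0,0,0,0.012,0.8],[0,0,0,0,0,0.005,0.8],[0,0,0,0,0,0,0.8],[0,0,0,0,0,0,0.8]]

```text
time_s: 12.02
eef_pos: [533.0, 163.1, 13.3]
orientation: [-0.0, 0.999, -0.041, 0.002]
wrist_force: [0.1, -0.1, 0.1]
opening: 69.3
grasp_force: 0.0
```

Run:
```python
from h import *
go([(531,164,8.5)],-4.5)
```

```text
at [533.  163.1  13.3] shelf [ -2.5 353.4 -16.7] t 12.02 F [ 0.1 -0.1  0.1] open 69.3 gf 0.0
turn [-0.06 -0.22 -0.18]
to [531.  164.    8.5] shift [-2.1 -0.7  4.8] len 5.3
```

servo_tool:
  plan:
    - [[0,-0.2,-0.2,-0.002,-0.001,0.0045,0.8],[0,0,0,0,0,0,0.8],[0,0,0,0,0,0,0],[0,0,0,0,0,0,0],[0,0,0,0,0,0,0],[0,0,0,0,0,0,0],[0,0,0,0,0,0,0],[0,0,0,0,0,0,0],[0,0,0,0,0,0,0]]

```text
time_s: 12.77
eef_pos: [530.9, 164.5, 8.5]
orientation: [-0.0, 0.999, -0.039, 0.0]
wrist_force: [-0.3, -1.2, 0.8]
opening: 35.6
grasp_force: 30.0
```

servo_tool:
  plan:
    - [[0,0,0,-0.004,0,-0.0005,0],[0,0,0,-0.006,0,-0.0005,0],[0,0,0,-0.008,0,0,0],[0,0,0,-0.01,0,0,0],[0,0,0,-0.01,0,0,0],[0,0,0,-0.008,0,0,0],[0,0,0,-0.006,0,0,0],[0,0,0,0,0,0,0]]

```text
time_s: 13.43
eef_pos: [477.2, 168.8, 9.5]
orientation: [-0.0, 0.999, -0.038, -0.0]
wrist_force: [-0.6, -0.0, -1.2]
opening: 35.7
grasp_force: 30.0
```

Run:
```python
from h import *
go([],-13.27,18)
```

```text
at [477.2 168.8   9.5] shelf [-56.6 346.1  -3.2] t 13.43 F [-0.6 -0.  -1.2] open 35.7 gf 30.0
turn [-1.4  18.02  8.85]
```

servo_tool:
  plan:
    - [[0,0,0,0,0,-0.012,0],[0,0,0,0,0,-0.026,0],[0,0,0,0,0,-0.034,0],[0,0,0,0,0,-0.034,0],[0,0,0,0,0,-0.034,0],[-0.47,6.01,2.95,0,0,0,0],[-0.47,6.01,2.95,0,0,0,0],[-0.47,6.01,2.95,0,0,0,0],[0,0,0,0,0,0,0],[0,0,0,0,0,0,0]]

```text
time_s: 14.27
eef_pos: [478.0, 169.6, 145.3]
orientation: [0.019, 0.989, -0.092, 0.114]
wrist_force: [-0.3, -0.0, -1.2]
opening: 35.4
grasp_force: 30.0
```

Run:
```python
from h import *
go([S(50,0,75)],-13.27,18)
```

```text
at [478.  169.6 145.3] shelf [-14.  347.1 125.8] t 14.27 F [-0.3 -0.  -1.2] open 35.4 gf 30.0
turn [0.21 4.78 2.67]
to [ 472.9 -185.8  116.8] shift [ 64.  347.1  50.8] len 356.5
```

servo_tool:
  plan:
    - [[0.2,4.78,2.67,0,0.01,0,0],[0,0,0,0.006,0.025,0,0],[0,0,0,0.006,0.033,0.005,0],[0,0,0,0.006,0.034,0.005,0],[0,0,0,0.006,0.034,0.005,0],[0,0,0,0.006,0.034,0.006,0],[0,0,0,0.006,0.034,0.006,0],[0,0,0,0.006,0.034,0.006,0],[0,0,0,0.006,0.034,0.006,0],[0,0,0,0.006,0.034,0.005,0]]

```text
time_s: 15.1
eef_pos: [479.4, -142.2, 118.5]
orientation: [0.022, 0.987, -0.101, 0.125]
wrist_force: [-0.2, 0.1, -0.8]
opening: 36.0
grasp_force: 30.0
```

servo_tool:
  plan:
    - [[0,0,0,0.006,0.025,0.004,0],[0,0,0,0.002,0.012,0,0],[0,0,0,0,0,0,0],[0,0,0,0,0,0,0],[0,0,0,0,0,0,0]]

```text
time_s: 15.52
eef_pos: [480.1, -176.9, 117.2]
orientation: [0.022, 0.987, -0.1, 0.125]
wrist_force: [-0.3, 0.4, -0.6]
opening: 35.5
grasp_force: 30.0
```

Run:
```python
from h import *
go([S(49,0,22)],-13.27,18)
```

```text
at [ 480.1 -176.9  117.2] shelf [54.9 10.3 73.8] t 15.52 F [-0.3  0.4 -0.6] open 35.5 gf 30.0
turn [0.61 3.42 1.79]
to [ 487.9 -189.3   66.1] shift [-5.9 10.3 51.8] len 53.2
```

servo_tool:
  plan:
    - [[0.4,2.0,1.0,0,0,0,0],[0.2,1.42,0.8,0,0,0,0],[0,0,0,0,0.01,0,0],[0,0,0,-0.004,0,0.01,0],[0,0,0,0,0,0.015,0],[0,0,0,0,0,0.012,0],[0,0,0,0,0,0.005,0],[0,0,0,0,0,0,0],[0,0,0,0,0,0,0],[0,0,0,0,0,0,0]]

```text
time_s: 16.35
eef_pos: [486.9, -188.6, 76.6]
orientation: [0.019, 0.981, -0.114, 0.156]
wrist_force: [-0.6, 1.1, -0.5]
opening: 35.9
grasp_force: 30.0
```

Run:
```python
from h import *
go([S(43,0,16)],-13.27,18)
```

```text
at [ 486.9 -188.6   76.6] shelf [51.2  0.5 32.4] t 16.35 F [-0.6  1.1 -0.5] open 35.9 gf 30.0
turn [ 0.05 -0.07  0.06]
to [ 484.1 -188.5   58.5] shift [-8.2  0.5 16.4] len 18.3
```

servo_tool:
  plan:
    - [[0,0,0,-0.002,0.0005,0.008,0],[0,0,0,-0.002,0,0.006,0],[0,0,0,-0.002,0,0.002,0],[0,0,0,-0.001,0,0,0],[0,0,0,0,0,0,0],[0,0,0,0,0,0,0],[0,0,0,-0.001,0,0,0],[0,0,0,0,0,0,0]]

```text
time_s: 17.02
eef_pos: [483.7, -189.0, 58.4]
orientation: [0.019, 0.981, -0.114, 0.156]
wrist_force: [0.3, 0.1, -1.6]
opening: 35.9
grasp_force: 30.0
```

servo_tool:
  plan:
    - [[0,0,0,-0.001,0,0,0],[0,0,0,-0.001,0,0,0],[0,0,0,0,0,0,0],[0,0,0,0,0,0,0]]

```text
time_s: 17.35
eef_pos: [481.8, -188.6, 57.7]
orientation: [0.019, 0.981, -0.114, 0.155]
wrist_force: [0.8, -0.2, -0.3]
opening: 35.5
grasp_force: 30.0
```

Run:
```python
from h import *
go([S(43,0,16)],-13.27,18)
```

```text
at [ 481.8 -188.6   57.7] shelf [40.7 -0.7 15.9] t 17.35 F [ 0.8 -0.2 -0.3] open 35.5 gf 30.0
turn [ 0.08 -0.01  0.01]
to [ 484.1 -188.5   58.5] shift [ 2.3 -0.7 -0.1] len 2.4
```

servo_tool:
  plan:
    - [[0,0,0,-0.001,0,0,0],[0,0,0,-0.001,0,0,0],[0,0,0,0,0,0,0],[0,0,0,0,0,0,0]]

```text
time_s: 17.68
eef_pos: [480.6, -188.3, 57.4]
orientation: [0.019, 0.981, -0.114, 0.156]
wrist_force: [0.9, -0.3, -0.1]
opening: 35.6
grasp_force: 30.0
```

servo_tool:
  plan:
    - [[0,0,0,-0.001,0,0,0],[0,0,0,-0.001,0,0,0],[0,0,0,0,0,0,0],[0,0,0,0,0,0,0]]

```text
time_s: 18.02
eef_pos: [480.5, -188.2, 57.6]
orientation: [0.019, 0.981, -0.114, 0.158]
wrist_force: [6.6, -1.6, -0.1]
opening: 35.5
grasp_force: 30.0
```

Run:
```python
from h import *
go([S(43,0,16)],-13.27,18)
```

```text
at [ 480.5 -188.2   57.6] shelf [39.3 -0.6 16.3] t 18.02 F [ 6.6 -1.6 -0.1] open 35.5 gf 30.0
turn [ 0.07 -0.3   0.02]
to [ 484.1 -188.5   58.5] shift [ 3.7 -0.6  0.3] len 3.8
```

servo_tool:
  plan:
    - [[0,0,0,0,0,0.001,0],[0,0,0,0,0,0.001,0],[0,0,0,0,0,0.001,0],[0,0,0,0,0,0,0],[0,0,0,0,0,0,0]]

```text
time_s: 18.43
eef_pos: [481.4, -188.3, 54.8]
orientation: [0.019, 0.981, -0.114, 0.158]
wrist_force: [4.9, -1.6, 3.0]
opening: 35.6
grasp_force: 30.0
```

servo_tool:
  plan:
    - [[0,0,0,0,0,0.001,0],[0,0,0,0,0,0,0],[0,0,0,0,0,0,0]]

```text
time_s: 18.68
eef_pos: [481.6, -188.4, 54.1]
orientation: [0.019, 0.981, -0.114, 0.158]
wrist_force: [3.4, -0.3, 6.7]
opening: 35.5
grasp_force: 30.0
```

Run:
```python
from h import *
go([S(40,0,13)],-13.27,18)
```

```text
at [ 481.6 -188.4   54.1] shelf [39.3 -0.6 12.5] t 18.68 F [ 3.4 -0.3  6.7] open 35.5 gf 30.0
turn [ 0.07 -0.3   0.03]
to [ 482.2 -188.    54.7] shift [ 0.7 -0.6 -0.5] len 1.0
```

servo_tool:
  plan:
    - [[0,0,0,0,0,0,0.6],[0,0,0,0,0,0,0.6],[0,0,0,0,0,0,0.6],[0,0,0,0,0,0,0.6],[0,0,0,0,0,-0.008,0.6],[0,0,0,0,0,-0.02,0.6],[0,0,0,0,0,-0.03,0.8],[0,0,0,0,0,-0.03,0.8],[0,0,0,0,0,-0.01,0.8]]

```text
time_s: 19.43
eef_pos: [450.0, -181.0, 149.2]
orientation: [0.02, 0.981, -0.114, 0.157]
wrist_force: [0.4, -0.4, -0.1]
opening: 64.5
grasp_force: 0.0
```

servo_tool:
  plan:
    - [[0,0,0,-0.01,-0.02,0,0.8],[0,0,0,-0.005,-0.035,0,0.8],[0,0,0,0,-0.038,0,0.8],[0,0,0,0,-0.038,0,0.8],[0,0,0,0,-0.038,0,0.8],[0,0,0,0,-0.038,0,0.8],[0,0,0,0,-0.038,0,0.8],[0,0,0,0,-0.038,0,0.8],[0,0,0,0,-0.02,0,0.8],[0,0,0,0,0,0,0.8]]

```text
time_s: 20.27
eef_pos: [505.6, 126.2, 141.1]
orientation: [0.016, 0.982, -0.107, 0.156]
wrist_force: [0.3, 0.6, 0.8]
opening: 69.7
grasp_force: 0.0
```

Run:
```python
from h import *
go([(558.5,347,80),(558.5,347,8.5)],-7)
im,d,W=world('side');a=im[100:300,220:400]
im,d,W=world('top');b=im[180:280,150:400]
o=np.zeros((600,800,3),np.uint8);o[:400,:360]=cv2.resize(a,None,fx=2,fy=2);o[400:600,:500]=cv2.resize(b,None,fx=2,fy=2)
cv2.imwrite('pics/c4.png',o[...,::-1])
z=W[...,2];r=np.zeros(d.shape,bool);r[200:270,155:285]=1
for P in comps(W,r&(d>0)&(z>12.5)&(z<20.5)): show('plate',P)
```

```text
at [505.6 126.2 141.1] shelf [ 19.7 311.2 110.4] t 20.27 F [0.3 0.6 0.8] open 69.7 gf 0.0
turn [  0.77 -18.06  -5.4 ]
to [558.5 347.   80. ] shift [  25.6 -225.6   61.1] len 235.1
to [558.5 347.    8.5] shift [ 0.   0.  71.5] len 71.5
plate 282 [552.3 347.8] [37.9 72.2] 82.0 z 16.5 [[514.0, 334.0], [585.0, 324.0], [591.0, 362.0], [519.0, 372.0]]
```

View pics/c4.png

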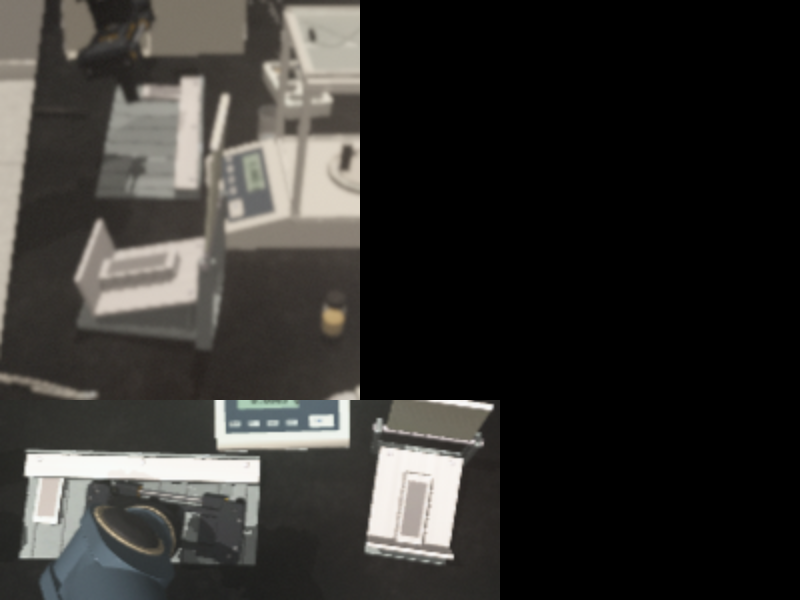

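servo_tool:
  plan:
    - [[0.26,-6.0,-1.6,0,0,0,0.8],[0.26,-6.0,-1.6,0,0,0,0.8],[0.26,-6.0,-1.6,0,0,0,0.8],[0,0,0,0.003,-0.03,0.005,0.8],[0,0,0,0.003,-0.036,0.008,0.8],[0,0,0,0.004,-0.036,0.01,0.8],[0,0,0,0.004,-0.036,0.01,0.8],[0,0,0,0.004,-0.036,0.01,0.8],[0,0,0,0.003,-0.03,0.01,0.8],[0,0,0,0,-0.015,0,0.8]]

```text
time_s: 21.2
eef_pos: [559.9, 329.2, 85.0]
orientation: [0.002, 0.997, -0.076, 0.003]
wrist_force: [0.5, 0.7, -0.0]
opening: 69.5
grasp_force: 0.0
```

servo_tool:
  plan:
    - [[0,0,0,0,0,0,0.8],[0,0,0,0,0,0,0.8],[0,0,0,0,0,0,0.8]]

```text
time_s: 21.45
eef_pos: [560.7, 325.8, 87.6]
orientation: [0.003, 0.997, -0.077, 0.005]
wrist_force: [-0.2, -0.5, 0.3]
opening: 69.5
grasp_force: 0.0
```

Run:
```python
from h import *
go([(558,347.5,8.5)],-7.5)
```

```text
at [560.7 325.8  87.6] shelf [ 10.6 518.1  57.1] t 21.45 F [-0.2 -0.5  0.3] open 69.5 gf 0.0
turn [ 0.28 -0.55 -1.37]
to [558.  347.5   8.5] shift [ -5.5 -21.1  79.1] len 82.0
```

servo_tool:
  plan:
    - [[0.28,-0.55,-1.37,0,0,0,0.8],[0,0,0,-0.005,-0.02,0.01,0.8],[0,0,0,0,0,0.02,0.8],[0,0,0,0,0,0.02,0.8],[0,0,0,0,0,0.016,0.8],[0,0,0,0,0,0.008,0.8],[0,0,0,0,0,0,0.8],[0,0,0,0,0,0,0.8],[0,0,0,0,0,0,0.8]]

```text
time_s: 22.2
eef_pos: [558.4, 350.1, 14.8]
orientation: [-0.002, 0.998, -0.064, 0.001]
wrist_force: [-0.1, -0.2, -0.7]
opening: 69.6
grasp_force: 0.0
```

Run:
```python
from h import *
go([(558,347.5,8.5)],-7.5)
```

```text
at [558.4 350.1  14.8] shelf [-19.3 541.2  -9.7] t 22.2 F [-0.1 -0.2 -0.7] open 69.6 gf 0.0
turn [-0.18 -0.09  0.18]
to [558.  347.5   8.5] shift [-0.   2.6  6.3] len 6.8
```

servo_tool:
  plan:
    - [[-0.18,0,0.18,0,0.0025,0.006,0.8],[0,0,0,0,0,0,0.8],[0,0,0,0,0,0,0],[0,0,0,0,0,0,0],[0,0,0,0,0,0,0],[0,0,0,0,0,0,0],[0,0,0,0,0,0,0],[0,0,0,0,0,0,0],[0,0,0,0,0,0,0]]

```text
time_s: 22.95
eef_pos: [557.0, 347.8, 7.4]
orientation: [0.001, 0.998, -0.065, -0.0]
wrist_force: [-0.7, -0.9, 0.7]
opening: 35.5
grasp_force: 29.9
```

servo_tool:
  plan:
    - [[0,0,0,-0.004,0,-0.0005,0],[0,0,0,-0.006,0,-0.0005,0],[0,0,0,-0.008,0,0,0],[0,0,0,-0.01,0,0,0],[0,0,0,-0.01,0,0,0],[0,0,0,-0.008,0,0,0],[0,0,0,-0.006,0,0,0],[0,0,0,0,0,0,0]]

```text
time_s: 23.62
eef_pos: [503.2, 355.4, 8.4]
orientation: [0.001, 0.998, -0.064, -0.001]
wrist_force: [-0.5, -0.2, -1.1]
opening: 35.1
grasp_force: 29.9
```

Run:
```python
from h import *
go([],-13.27,18)
```

```text
at [503.2 355.4   8.4] shelf [-73.5 533.7   1.2] t 23.62 F [-0.5 -0.2 -1.1] open 35.1 gf 29.9
turn [-0.85 18.05  5.95]
```

servo_tool:
  plan:
    - [[0,0,0,0,0,-0.012,0],[0,0,0,0,0,-0.026,0],[0,0,0,0,0,-0.034,0],[0,0,0,0,0,-0.034,0],[0,0,0,0,0,-0.034,0],[-0.22,4.51,1.49,0,0,0,0],[-0.22,4.51,1.49,0,0,0,0],[-0.22,4.51,1.49,0,0,0,0],[-0.22,4.51,1.49,0,0,0,0],[0,0,0,0,0,0,0]]

```text
time_s: 24.45
eef_pos: [501.7, 358.0, 144.4]
orientation: [0.018, 0.988, -0.098, 0.115]
wrist_force: [-1.7, 1.0, -1.5]
opening: 35.4
grasp_force: 29.9
```

Run:
```python
from h import *
go([S(50,0,80)],-13.27,18)
```

```text
at [501.7 358.  144.4] shelf [-33.5 535.9 131.1] t 24.45 F [-1.7  1.  -1.5] open 35.4 gf 29.9
turn [0.26 4.67 1.95]
to [ 471.3 -185.4  121.5] shift [ 83.5 535.9  51.1] len 544.7
```

servo_tool:
  plan:
    - [[0.13,2.33,0.97,0,0,0,0],[0.13,2.33,0.97,0,0,0,0],[0,0,0,0.005,0.015,0,0],[0,0,0,0.005,0.03,0,0],[0,0,0,0.006,0.035,0.003,0],[0,0,0,0.006,0.035,0.003,0],[0,0,0,0.006,0.035,0.003,0],[0,0,0,0.006,0.035,0.003,0],[0,0,0,0.006,0.035,0.003,0],[0,0,0,0.006,0.035,0.003,0]]

```text
time_s: 25.28
eef_pos: [492.7, 92.9, 140.8]
orientation: [0.018, 0.981, -0.117, 0.154]
wrist_force: [0.4, -1.2, -0.8]
opening: 35.3
grasp_force: 29.9
```

servo_tool:
  plan:
    - [[0,0,0,0.006,0.035,0.003,0],[0,0,0,0.006,0.035,0.004,0],[0,0,0,0.006,0.035,0.004,0],[0,0,0,0.006,0.035,0.004,0],[0,0,0,0.005,0.035,0.004,0],[0,0,0,0.005,0.035,0.004,0],[0,0,0,0,0.025,0,0],[0,0,0,0,0,0,0],[0,0,0,0,0,0,0]]

```text
time_s: 26.03
eef_pos: [474.9, -145.3, 129.1]
orientation: [0.018, 0.981, -0.12, 0.154]
wrist_force: [0.3, 0.2, -1.1]
opening: 35.8
grasp_force: 29.9
```

Run:
```python
from h import *
go([S(47,0,32)],-13.27,18)
```

```text
at [ 474.9 -145.3  129.1] shelf [46.9 39.9 89. ] t 26.03 F [ 0.3  0.2 -1.1] open 35.8 gf 29.9
turn [ 0.1   0.16 -0.66]
to [ 483.  -188.2   75. ] shift [ 0.1 39.9 57. ] len 69.6
```

servo_tool:
  plan:
    - [[0,0,-0.66,0.002,0.02,0,0],[0,0,0,0.002,0.02,0,0],[0,0,0,0,0,0.01,0],[0,0,0,0,0,0.015,0],[0,0,0,0,0,0.015,0],[0,0,0,0,0,0.01,0],[0,0,0,0,0,0.004,0],[0,0,0,0,0,0,0],[0,0,0,0,0,0,0],[0,0,0,0,0,0,0]]

```text
time_s: 26.87
eef_pos: [486.5, -185.8, 79.0]
orientation: [0.019, 0.982, -0.111, 0.154]
wrist_force: [-0.3, -0.5, -1.7]
opening: 35.5
grasp_force: 29.9
```

Run:
```python
from h import *
go([S(42,0,24.5)],-13.27,18)
```

```text
at [ 486.5 -185.8   79. ] shelf [50.9  3.1 35. ] t 26.87 F [-0.3 -0.5 -1.7] open 35.5 gf 29.9
turn [0.02 0.11 0.34]
to [ 480.6 -187.6   66.3] shift [-8.9  3.1 10.5] len 14.1
```

servo_tool:
  plan:
    - [[0,0.1,0.34,-0.002,0.003,0.006,0],[0,0,0,-0.003,0,0.004,0],[0,0,0,-0.002,0,0,0],[0,0,0,-0.001,0,0,0],[0,0,0,0,0,0,0],[0,0,0,0,0,0,0],[0,0,0,-0.001,0,0,0],[0,0,0,0,0,0,0],[0,0,0,0,0,0,0]]

```text
time_s: 27.62
eef_pos: [480.1, -187.6, 66.1]
orientation: [0.018, 0.981, -0.114, 0.155]
wrist_force: [0.4, 0.0, -2.1]
opening: 35.7
grasp_force: 29.9
```

servo_tool:
  plan:
    - [[0,0,0,-0.001,0,0,0],[0,0,0,-0.001,0,0,0],[0,0,0,0,0,0,0],[0,0,0,0,0,0,0]]

```text
time_s: 27.95
eef_pos: [478.1, -187.2, 65.4]
orientation: [0.018, 0.981, -0.115, 0.155]
wrist_force: [1.1, -0.5, -1.0]
opening: 35.8
grasp_force: 29.9
```

Run:
```python
from h import *
go([S(42,0,24.5)],-13.27,18)
```

```text
at [ 478.1 -187.2   65.4] shelf [39.3 -0.2 24.4] t 27.95 F [ 1.1 -0.5 -1. ] open 35.8 gf 29.9
turn [ 0.06  0.08 -0.04]
to [ 480.6 -187.6   66.3] shift [ 2.7 -0.2 -0.1] len 2.8
```

servo_tool:
  plan:
    - [[0,0,0,-0.001,0,0,0],[0,0,0,-0.001,0,0,0],[0,0,0,0,0,0,0],[0,0,0,0,0,0,0]]

```text
time_s: 28.28
eef_pos: [477.0, -187.0, 65.2]
orientation: [0.019, 0.981, -0.114, 0.155]
wrist_force: [1.6, -0.3, -0.3]
opening: 35.7
grasp_force: 29.9
```

Run:
```python
from h import *
go([S(42,0,24.5)],-13.27,18)
```

```text
at [ 477.  -187.    65.2] shelf [38.1 -0.2 24.6] t 28.28 F [ 1.6 -0.3 -0.3] open 35.7 gf 29.9
turn [ 0.07 -0.01 -0.02]
to [ 480.6 -187.6   66.3] shift [ 3.9 -0.2  0.1] len 3.9
```

servo_tool:
  plan:
    - [[0,0,0,-0.001,0,0,0],[0,0,0,-0.001,0,0,0],[0,0,0,0,0,0,0],[0,0,0,0,0,0,0]]

```text
time_s: 28.62
eef_pos: [476.9, -186.9, 65.4]
orientation: [0.019, 0.981, -0.114, 0.157]
wrist_force: [5.8, -0.2, -0.8]
opening: 35.8
grasp_force: 29.9
```

servo_tool:
  plan:
    - [[0,0,0,0,0,0.001,0],[0,0,0,0,0,0.001,0],[0,0,0,0,0,0.001,0],[0,0,0,0,0,0,0],[0,0,0,0,0,0,0]]

```text
time_s: 29.03
eef_pos: [477.6, -187.5, 62.6]
orientation: [0.019, 0.981, -0.114, 0.157]
wrist_force: [5.5, -1.0, 2.6]
opening: 35.9
grasp_force: 29.9
```

Run:
```python
from h import *
go([S(42,0,24.5)],-13.27,18)
```

```text
at [ 477.6 -187.5   62.6] shelf [38.  -0.5 21.9] t 29.03 F [ 5.5 -1.   2.6] open 35.9 gf 29.9
turn [ 0.12 -0.2  -0.02]
to [ 480.6 -187.6   66.3] shift [ 4.  -0.5 -2.6] len 4.8
```

servo_tool:
  plan:
    - [[0,0,0,0,0,0.001,0],[0,0,0,0,0,0,0],[0,0,0,0,0,0,0.6],[0,0,0,0,0,0,0.6],[0,0,0,0,0,0,0.6],[0,0,0,0,0,0,0.6],[0,0,0,0,0,-0.008,0.6],[0,0,0,0,0,-0.02,0.6],[0,0,0,0,0,-0.03,0.6],[0,0,0,0,0,-0.03,0.6]]

```text
time_s: 29.87
eef_pos: [447.2, -180.3, 143.4]
orientation: [0.019, 0.981, -0.115, 0.152]
wrist_force: [1.6, 1.0, 0.8]
opening: 51.9
grasp_force: 0.0
```

servo_tool:
  plan:
    - [[0,0,0,0,-0.02,-0.02,0.3],[0,0,0,0,-0.035,-0.02,0],[0,0,0,0,-0.035,-0.02,0],[0,0,0,0,-0.035,-0.02,0],[0,0,0,0,-0.035,0,0],[0,0,0,0,-0.035,0,0],[0,0,0,0,0,0,0],[0,0,0,0,0,0,0]]

```text
time_s: 30.53
eef_pos: [469.4, 10.0, 215.6]
orientation: [0.018, 0.982, -0.112, 0.153]
wrist_force: [0.1, -1.1, 0.1]
opening: 7.1
grasp_force: 0.0
```

Run:
```python
from h import *
go([475*F-72*E_+320*Z],-13.27,0)
im,d,W=world('side');a=im[100:300,220:400]
im,d,W=world('top');b=im[180:280,150:400]
o=np.zeros((600,800,3),np.uint8);o[:400,:360]=cv2.resize(a,None,fx=2,fy=2);o[400:600,:500]=cv2.resize(b,None,fx=2,fy=2);o[:400,400:]=cv2.resize(im[190:270,325:405],(400,400))
cv2.imwrite('pics/c5.png',o[...,::-1])
for n in('top','side'):
    im,d,W=world(n);s=np.stack([(W-SO)@SX,(W-SO)@E_,(W-SO)@SZ],-1)
    m=(d>0)&(s[...,2]>26)&(s[...,2]<34)&(abs(s[...,1])<50)&(s[...,0]>2)&(s[...,0]<125)
    for P in comps(s,m): show(n,P)
```

```text
at [469.4  10.  215.6] shelf [ 34.6 189.8 183.9] t 30.53 F [ 0.1 -1.1  0.1] open 7.1 gf 0.0
turn [  0.03 -17.78   0.25]
to [ 445.8 -179.1  320. ] shift [  20.4  189.5 -104.4] len 217.3
top 420 [50.7  0.5] [36.3 97.6] 89.3 z 30.3 [[2.0, -17.0], [99.0, -18.0], [100.0, 18.0], [2.0, 19.0]]
side 346 [52.  -3.4] [39.8 99.4] 89.6 z 29.2 [[2.0, -23.0], [102.0, -24.0], [102.0, 16.0], [2.0, 17.0]]
```

View pics/c5.png

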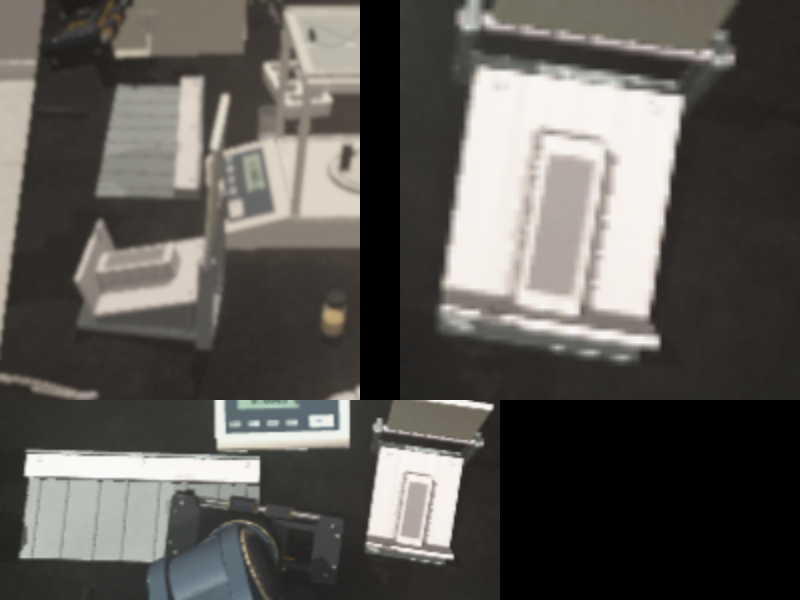

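The tray is empty and all three plates are stacked flush, with the top plate spanning shelf x 2–100 and centred. Now the cover: I'll go up and over behind it.

servo_tool:
  plan:
    - [[0,-5.93,0,0,0,0,0],[0,-5.93,0,0,0,0,0],[0,-5.93,0,0,0,0,0],[0,0,0,0,0,-0.03,0],[0,0,0,0,0,-0.035,0],[0,0,0,0,0.01,-0.035,0],[0,0,0,0,0.03,-0.02,0],[0,0,0,0,0.035,0,0],[0,0,0,0,0.035,0,0],[0,0,0,0,0.035,0,0]]

```text
time_s: 31.57
eef_pos: [435.4, -135.4, 336.5]
orientation: [-0.0, 0.993, -0.117, 0.001]
wrist_force: [0.6, -1.1, -0.7]
opening: 0.5
grasp_force: 0.0
```

servo_tool:
  plan:
    - [[0,0,0,0,0.03,0,0],[0,0,0,0,0.015,0,0],[0,0,0,0,0,0,0],[0,0,0,0,0,0,0],[0,0,0,0,0,0,0]]

```text
time_s: 31.98
eef_pos: [426.1, -176.0, 335.9]
orientation: [-0.0, 0.993, -0.115, 0.0]
wrist_force: [0.5, 0.1, -0.5]
opening: 0.3
grasp_force: 0.0
```

```bash
cat >> h.py <<'E'
def C(u,z): return u*F-72*E_+z*Z
def uz():
    p=cur()[0]; print('u,v,z',(p@F).round(1),(p@E_).round(1),p[2].round(1))
E
python3 - <<'E'
from h import *
uz();go([C(475,335),C(665,335),C(665,255)],-13.27,0)
E
```

```text
u,v,z 455.1 -73.5 335.9
at [ 426.1 -176.   335.9] shelf [ 72.3  -1.2 298.1] t 31.98 F [ 0.5  0.1 -0.5] open 0.3 gf 0.0
turn [-0.04 -0.04  0.01]
to [ 445.8 -179.1  335. ] shift [19.9 -1.5  0.9] len 20.0
to [ 630.7 -222.7  335. ] shift [190.  -0.   0.] len 190.0
to [ 630.7 -222.7  255. ] shift [ 0.  0. 80.] len 80.0
```

servo_tool:
  plan:
    - [[0,0,0,0.02,0,0,0],[0,0,0,0.032,0,0,0],[0,0,0,0.035,0,0,0],[0,0,0,0.035,0,0,0],[0,0,0,0.035,0,0,0],[0,0,0,0.033,0,0,0],[0,0,0,0.02,0,0,0],[0,0,0,0,0,0,0],[0,0,0,0,0,0,0],[0,0,0,0,0,0,0]]

```text
time_s: 32.82
eef_pos: [630.1, -223.9, 336.0]
orientation: [-0.0, 0.993, -0.115, -0.0]
wrist_force: [0.0, 1.1, 0.9]
opening: 0.9
grasp_force: 0.0
```

Run:
```python
from h import *
uz();go([C(665,255)],-13.27,0)
```

```text
u,v,z 664.6 -73.3 336.0
at [ 630.1 -223.9  336. ] shelf [271.6  -1.  233.5] t 32.82 F [0.  1.1 0.9] open 0.9 gf 0.0
turn [-0.03  0.01  0.05]
to [ 630.7 -222.7  255. ] shift [ 0.4 -1.3 81. ] len 81.0
```

servo_tool:
  plan:
    - [[0,0,0,0,-0.001,0.015,0],[0,0,0,0,0,0.03,0],[0,0,0,0,0,0.025,0],[0,0,0,0,0,0.011,0],[0,0,0,0,0,0,0],[0,0,0,-0.01,0,0,0],[0,0,0,-0.01,0,0,0],[0,0,0,-0.01,0,0,0],[0,0,0,-0.01,0,0,0],[0,0,0,0,0,0,0]]

```text
time_s: 33.65
eef_pos: [591.2, -214.7, 257.4]
orientation: [-0.0, 0.993, -0.116, 0.002]
wrist_force: [0.4, 0.3, -0.0]
opening: 0.6
grasp_force: 0.0
```

servo_tool:
  plan:
    - [[0,0,0,-0.01,0,0,0],[0,0,0,-0.01,0,0.001,0],[0,0,0,0,0,0,0],[0,0,0,0,0,0,0]]

```text
time_s: 33.98
eef_pos: [572.0, -209.7, 254.6]
orientation: [-0.0, 0.993, -0.116, 0.0]
wrist_force: [0.7, -0.1, -0.4]
opening: 0.4
grasp_force: 0.0
```

Run:
```python
from h import *
uz();go([C(581,248)],-13.27,0)
```

```text
u,v,z 604.9 -72.8 254.6
at [ 572.  -209.7  254.6] shelf [189.6  -0.5 174.6] t 33.98 F [ 0.7 -0.1 -0.4] open 0.4 gf 0.0
turn [-0.04 -0.04  0.  ]
to [ 549.  -203.4  248. ] shift [-23.9  -0.8   6.6] len 24.8
```

Run:
```python
from h import *
im,d,W=world('side');a=im[60:260,240:440]
cv2.imwrite('pics/c6.png',cv2.resize(a,(600,600))[...,::-1])
```

```text
(no output)
```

View pics/c6.png

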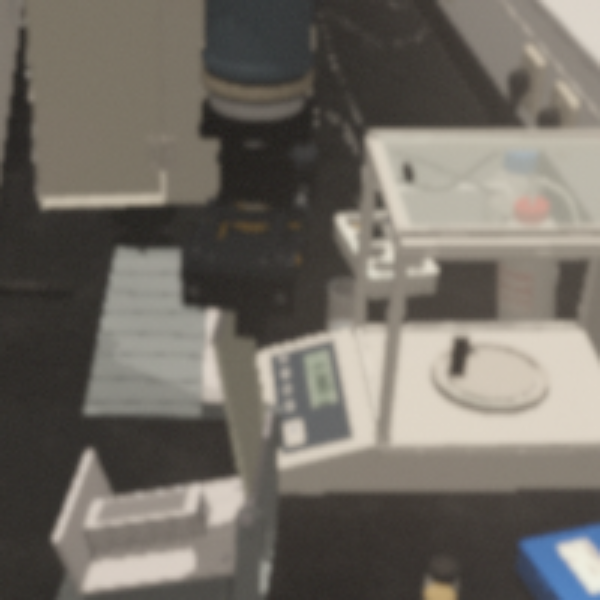

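The cover now leans forward with the finger behind it at about (250,310). I'll continue along the arc.

servo_tool:
  plan:
    - [[0,0,0,-0.012,0,0.0035,0],[0,0,0,-0.012,0,0.0035,0],[0,0,0,-0.011,0,0.005,0],[0,0,0,-0.011,0,0.005,0],[0,0,0,-0.0095,0,0.007,0],[0,0,0,-0.0095,0,0.007,0],[0,0,0,-0.008,0,0.009,0],[0,0,0,-0.008,0,0.009,0],[0,0,0,0,0,0,0],[0,0,0,0,0,0,0]]

```text
time_s: 34.87
eef_pos: [493.5, -191.3, 205.0]
orientation: [-0.0, 0.993, -0.116, -0.0]
wrist_force: [0.8, -0.2, 0.6]
opening: 0.4
grasp_force: 0.0
```

Run:
```python
from h import *
uz();go([C(513,184),C(505,161),C(502,138)],-13.27,0)
```

```text
u,v,z 524.2 -72.9 205.0
at [ 493.5 -191.3  205. ] shelf [ 97.6  -0.6 152.3] t 34.87 F [ 0.8 -0.2  0.6] open 0.4 gf 0.0
turn [-0.    0.01 -0.  ]
to [ 482.8 -187.8  184. ] shift [-11.2  -0.9  21. ] len 23.9
to [ 475. -186.  161.] shift [-8. -0. 23.] len 24.4
to [ 472.1 -185.3  138. ] shift [-3. -0. 23.] len 23.2
```

servo_tool:
  plan:
    - [[0,0,0,-0.006,0,0.0105,0],[0,0,0,-0.006,0,0.0105,0],[0,0,0,-0.004,0,0.0115,0],[0,0,0,-0.004,0,0.0115,0],[0,0,0,-0.0015,0,0.009,0],[0,0,0,-0.0015,0,0.006,0],[0,0,0,0,0,0,0],[0,0,0,0,0,0,0]]

```text
time_s: 35.53
eef_pos: [471.1, -186.1, 146.0]
orientation: [-0.0, 0.993, -0.116, -0.0]
wrist_force: [-0.7, -0.1, 0.1]
opening: 0.5
grasp_force: 0.0
```

```bash
cat >> h.py <<'E'
def cover():
    for n in('side','top'):
        im,d,W=world(n);u,v,z=W@F,W@E_+72.3,W[...,2]
        m=(d>0)&(u>470)&(u<600)&(abs(v)<55)&(z>105)&(z<200)
        q=np.c_[u[m],v[m],z[m]]
        if n=='top': pass
        if len(q)<30: print(n,len(q));continue
        p=np.polyfit(q[:,0],q[:,2],1)
        for _ in range(8):
            r=abs(np.polyval(p,q[:,0])-q[:,2]);k=r<max(4,np.percentile(r,60));p=np.polyfit(q[k,0],q[k,2],1)
        print(n,len(q),k.sum(),'angle',-np.arctan(p[0]),'z at hinge',np.polyval(p,612.5),'edge',np.polyval(p,462.5))
        cv2.imwrite(f'pics/cov_{n}.png',cv2.resize(im[120:280,240:420],(720,600))[...,::-1])
E
python3 - <<'E'
from h import *
uz();go([C(502,138)],-13.27,0);cover()
E
```

```text
u,v,z 501.2 -73.0 146.0
at [ 471.1 -186.1  146. ] shelf [ 57.4  -0.7 103.3] t 35.53 F [-0.7 -0.1  0.1] open 0.5 gf 0.0
turn [-0.01  0.03 -0.01]
to [ 472.1 -185.3  138. ] shift [ 0.8 -1.   8. ] len 8.1
side 1268 1244 angle 0.06017144535316183 z at hinge 137.08764973654894 edge 146.12427518342673
top 118 116 angle 0.05463131778216541 z at hinge 137.5344258731898 edge 145.73728586443173
```

View pics/cov_side.png

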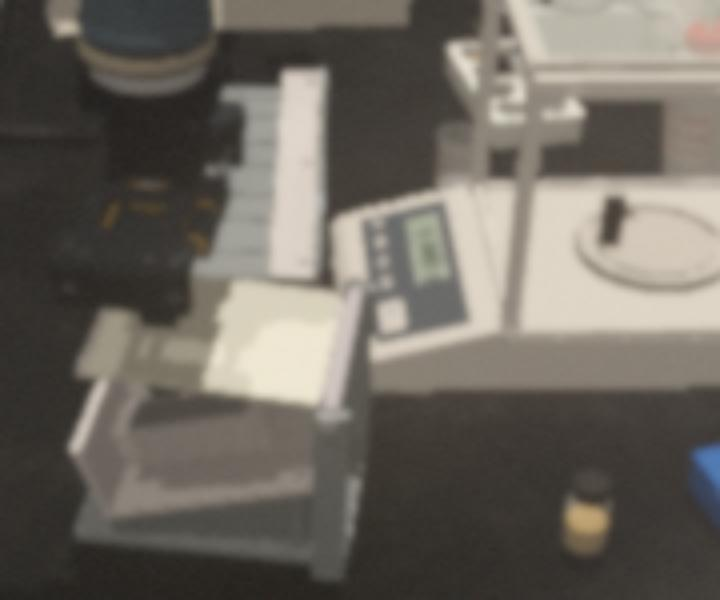

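The cover is nearly level, at about 0.06 rad, and the stack beneath is intact. One more nudge down of 6 mm, then retreat.

servo_tool:
  plan:
    - [[0,0,0,0,0,0.003,0],[0,0,0,0,0,0.003,0],[0,0,0,0,0,0,0],[0,0,0,0,0,0,0],[0,0,0,0,0,-0.01,0],[0,0,0,0,0,-0.03,0],[0,0,0,0,0,-0.035,0],[0,0,0,0,0,-0.035,0],[0,0,0,0,0,-0.02,0],[0,0,0,0,0,0,0]]

```text
time_s: 36.47
eef_pos: [473.9, -187.5, 275.7]
orientation: [0.0, 0.993, -0.116, 0.006]
wrist_force: [0.2, -0.2, -0.6]
opening: 0.5
grasp_force: 0.0
```

servo_tool:
  plan:
    - [[0,0,0,0,-0.02,0,0],[0,0,0,0,-0.035,0,0],[0,0,0,0,-0.035,0,0],[0,0,0,0,-0.035,0,0],[0,0,0,0,-0.035,0,0],[0,0,0,0,-0.02,0,0],[0,0,0,0,0,0,0],[0,0,0,0,0,0,0],[0,0,0,0,0,0,0]]

```text
time_s: 37.22
eef_pos: [512.1, -12.2, 270.1]
orientation: [0.0, 0.993, -0.116, 0.0]
wrist_force: [-0.6, -0.7, -0.3]
opening: 0.1
grasp_force: 0.0
```

Run:
```python
from h import *
cover()
im,d,W=world('side');s=np.stack([(W-SO)@SX,(W-SO)@E_,(W-SO)@SZ],-1)
m=(d>0)&(s[...,2]>25)&(s[...,2]<34)&(abs(s[...,1])<50)&(s[...,0]>2)&(s[...,0]<125)
for P in comps(s,m): show('stack',P)
```

```text
side 1460 1460 angle 0.01540713866666574 z at hinge 137.04791265668507 edge 139.35916634131888
top 1963 1894 angle 0.01761716442836848 z at hinge 137.40763912117944 edge 140.05048720648486
stack 291 [51.8 -4.5] [ 38.9 101.2] 84.2 z 29.0 [[-1.0, -19.0], [100.0, -29.0], [104.0, 10.0], [3.0, 20.0]]
```

View pics/cov_side.png

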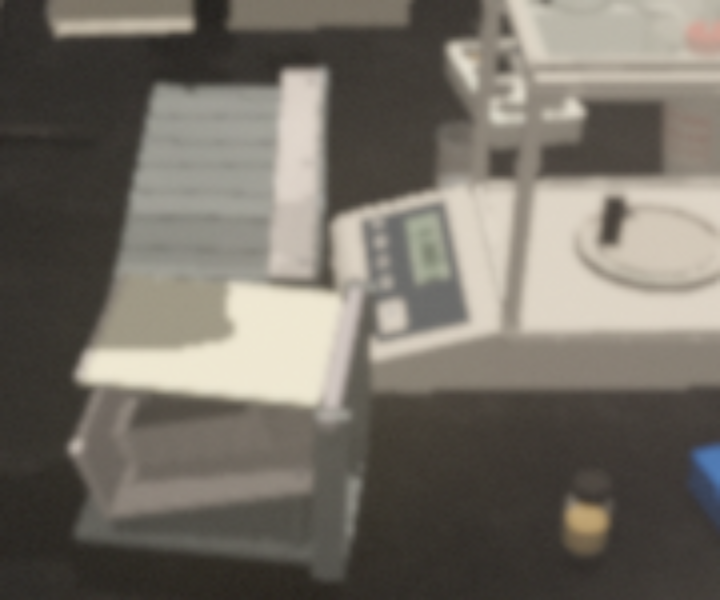

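Run:
```python
from h import *
im,d,W=world('side');s=np.stack([(W-SO)@SX,(W-SO)@E_,(W-SO)@SZ],-1)
for zl,zh in((26,34),(4,24)):
  for x0 in range(0,125,15):
    m=(d>0)&(s[...,2]>zl)&(s[...,2]<zh)&(abs(s[...,1])<50)&(s[...,0]>x0)&(s[...,0]<x0+15);q=s[m]
    if len(q): print(zl,x0,len(q),'y',np.percentile(q[:,1],[0,10,50,100]).round(1),'z',q[:,2].mean().round(1),'xmax',q[:,0].max().round(1))
```

```text
26 0 69 y [-47.5 -31.6  -4.6  29.8] z 29.3 xmax 15.0
26 15 53 y [-21.4 -18.3  -3.8  16.9] z 29.1 xmax 29.7
26 30 47 y [-21.8 -17.5  -5.5  15.5] z 29.2 xmax 44.5
26 45 45 y [-22.9 -19.7  -6.3   9.1] z 29.0 xmax 59.6
26 60 38 y [-22.4 -20.5 -11.4   5.6] z 29.4 xmax 74.6
26 75 36 y [-23.9 -20.7 -13.5   1. ] z 29.2 xmax 89.8
26 90 20 y [-23.2 -22.2 -14.6  -7.6] z 28.4 xmax 102.2
4 0 68 y [-48.5 -40.1 -20.9  48.2] z 14.6 xmax 14.7
4 15 32 y [-22.4 -21.6 -19.  -16.1] z 14.0 xmax 29.6
4 30 32 y [-23.1 -21.7 -19.3 -15.8] z 14.4 xmax 43.6
4 45 35 y [-23.4 -21.4 -19.5 -14. ] z 14.4 xmax 59.7
4 60 33 y [-23.2 -21.1 -18.9 -16.2] z 14.4 xmax 74.9
4 75 36 y [-22.8 -21.4 -19.5 -16.2] z 14.8 xmax 89.3
4 90 52 y [-22.1 -20.3 -15.5  12.5] z 13.4 xmax 102.0
```

The near edge is straight at a constant y, so the stack hasn't moved; the far side is only hidden by the cover. Handing in.

```bash
python3 -c "
from plant import arm
print(arm.sign_off())"
```

```text
the job is handed in; nothing more can be done
None
```

I stacked all three plates flat against the backstop, folded the cover level (about 0.02 rad) and handed the job in at about 37 s; the arm never went near the beaker, vial or tape, and the hand-in returned no verdict.

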